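# Weigh the instrument case on the hanging dial scale

## Robot

A 7-joint arm with a two-finger parallel gripper is mounted at the origin on the work surface. World frame = base frame: x ahead of the robot, y to its left, z up, the work surface at z = 0. Lengths are in m, angles in rad, forces in N, time in s.
With the tool pointing down it reaches from about 0.4 to 0.85 m from the base axis. Payload 4.5 kg.
Tool frame: the origin (TCP) lies midway between the tips of the shut fingers; the grasp point (between the pads) lies 19 mm behind it; z points along the fingers, y is the line along which they close (so a half turn about z gives the same grasp; the last joint's range is limited). The gripper opens to 88 mm and grips with 3 to 60 N. Pads are 18 mm wide; open, the fingers measure 123 mm over their backs; the gripper's body (75 mm by 187 mm) begins 45 mm behind the grasp point.
Start: joints at [1.323, 0.689, -0.195, 1.565, 0.157, 0.902, -0.215], TCP at [0.174, -0.6, 0.204] pointing down, gripper open.
Joint ranges: [-3.01, 3.01], [-0.46, 2.08], [-1.47, 1.51], [0.13, 2.56], [-1, 4.14], [0.04, 2.09], [-2.66, 2.66]. Speed limits (rad/s): [2.57, 2.57, 3.14, 3.14, 3.14, 3.14, 3.14].

## Interface

Orientations are given as a unit quaternion [x, y, z, w].
In Python, from plant import sensors, eyes, finish_job gives the robot as it stands.
- The arm moves only by the tool send_rows, never from a script. Its argument "rows" is text: rows parted by semicolons, each of 4 numbers parted by spaces: the shift along the tool's x, y, z normalised to -1 to 1, where 1 is 30 cm, then the turn about the tool's z normalised to -1 to 1, where 1 is 2 pi rad. A call has 1 to 10 rows; each row is the pose to reach, as a shift and turn from the pose commanded when the call began, along the tool's axes at that moment, turning the shorter way round; what a row does not reach only later rows make up. A row lasts 1/12 s, in which the tool goes at most 41.7 mm and 7.16 degrees, less where a joint would pass 70% of its speed; a pose out of reach is approached as far as the arm can. A call with a number of a shift or a turn outside -1 to 1 is refused whole. A call with a gripper value outside its range is refused whole. "jaw" is the closure, from -1 (fully open) to 1 (shut), set as the call begins (left out, the last holds). The fingers move at their own pace and stop on an object; "force" is the grip in N (left out, the last holds). Time passes only in rows, so rows that repeat a pose let the fingers close. It gives the time, the measured TCP pose, the force, the opening and the grip force at its end, in the units of the state.
- sensors.get_state(): the state, without advancing time (a new reading comes with each control period).
- eyes.snapshot(name): name is "scene" or "top" or "wrist"; returns (picture, depth): 384x512x3 uint8, red, green, blue; 384x512 float32, m along the optical axis (not along the pixel's ray), 0 where there is no reading.
- eyes.calibration(name): a dict with "fov_y" (degrees; the focal length in pixels is half the picture's height over the tangent of half this angle, whatever the lens; pixels are square), "cx", "cy" (the principal point, pixels), "dist_coeffs" ([k1, k2, p1, p2, k3] as OpenCV has them; the pictures are not rectified), "world_from_camera" (4x4, takes a point from camera to world coordinates). Camera axes: x right, y down, z forward; pixel columns grow to the right and rows downward; lengths in m; the calibration is good to about 2 mm. A picture is of the moment at which its call begins: read the wrist's pose just before it. calibration takes no time and is no camera call; for the wrist camera it gives the pose at the moment of the call.
- finish_job(): hands the job in; it is judged then, once.
The state is a dict: "clock": time; "q": joint angles; "qd": joint speeds; "joint_torque": joint torques, N m; "tool_pos": TCP position; "eef_rot": TCP orientation; "contact_force": force on the tool from outside, world axes, zero at the start; "moment": the same for the moment, N m; "opening": opening from 0.0 (shut) to 1.0 (fully open); "finger_force": force on a finger pad.
Only numpy, scipy, OpenCV 4.12 (cv2) and the standard library are available. Lean on these libraries where they do the work, as an engineer would, in place of code of your own. Each camera call takes 0.05 s, during which the arm holds its last target. There are 200 camera calls.

## Task

Weigh the small grey metal instrument case for its buyer: stand up its folded carrying handle and hang the case by the middle of the handle bar in the hook of the dial scale. Lower it gently until the scale carries all of the weight before you let go, without dropping it, jerking the hook or dragging it far down, and leave the case hanging level, still and free. Do not shift the other goods on the table.

Things in the scene. Friction and masses are not known exactly. Their poses are not given: they have to be found in the camera images.
- case: Small grey metal case, 80 (x) x 170 (y) x 75 mm (z), 0.38 to 0.62 kg, centre of mass near the middle, loose on the table. Origin at the centre of its underside, z up, y along its length and its handle's bar; two toggle latches on the -x side. A U-shaped drop handle of round steel is pivoted on the lid, at the start folded over to the -x side. Two 14 mm high ears stand on the lid at y = +-76 mm.
- handle (a joint): Angle of the case's drop handle (rad): 0 upright, growing as it folds to the case's -x side; stops at +-1.25. Starts at 0.95 to 1.2: the bar then lies 41 to 47 mm to -x and 26 to 37 mm above the lid. Stiff pivots (0.018 N m): the empty handle stays where it is left, but under the case's weight it turns until the case hangs below it.
- handle_bar (a point): Middle of the handle's straight grip bar: round steel, 9 mm thick, 132 mm long between two 7 mm legs, parallel to the case's y and 50 mm from the pivot axis. With the handle upright it is 133 mm above the underside of the case. The point's y runs along the bar, its z from the pivots to the bar.
- handle_hinge (a point): Middle of the handle's pivot axis, fixed to the case 83 mm above its underside (8 mm above the lid); axes as the case's.
- scale: Hanging dial scale on a fixed stand. Origin on the table below the hook; x points from hook to column. Base 12 mm thick, x -80 to 200, y +-95 mm; column 25 mm thick at x = 165 mm, 660 mm high. The dial housing (132 mm across, 40 mm thick in x) hangs 454 to 586 mm above the table; the hook's rod comes out below it. A gripper pointing straight down over the hook runs into the housing.
- hook (a joint): How far the scale's hook is pulled down (m): 0 empty, stop at 0.045. A lightly damped spring: 1 N pulls it down 4 mm (250 N/m), so that the case lowers it by 15 to 25 mm. The dial's pointers turn with it.
- hook_seat (a point): Where the bar's centre line lies when it rests in the hook's bowl: 245 mm above the table when empty, sinking with the hook. Axes as the scale's; the bar must lie along y. The hook is a J of 6 mm round steel in the x-z plane, open to -x: bowl bottom 4.5 mm below this point, its back's surface about 14 mm to +x; from 62 mm above, the rod runs straight up over this point.
- hook_tip (a point): End of the hook's upturned lip (centre of the 6 mm rod): 20 mm to -x of hook_seat and 17 mm above it. The bar comes in over this tip from the -x side, below the rod's bend, then goes down into the bowl; the free mouth between tip and rod is about 33 mm.
- boxed_meter: Bystander: white foam box 105 x 115 x 60 mm with a white panel meter standing in it, loose. Origin at the centre of its underside.
- volt_meter: Bystander: black hand-held pointer meter lying on its back, 135 x 95 x 38 mm with a 10 mm high knob on top, loose. Origin at the centre of its underside.
- cartons: Bystander: stack of four small blue and white cartons, 75 x 102 x 60 mm together, one loose block. Origin at the centre of its underside.
Mind the look-alikes: they are no part of the job. Leave any brown or purple look-alike of the case alone.

How it is judged:
By the outcome, as a careful person would: the job done as asked, in the order asked, and still so for the second after the job is handed in, with the robot touching nothing.
It also fails if it takes over 66 s, if anything falls off the work surface, if the arm or the gripper's body presses on something with over 40 N, if the wrist force passes 120 N, or if a joint passes its speed limit or range.

## Working session

There is one attempt and no reset: what is moved stays moved. The work goes in short steps, Python scripts to look and compute and a tool call to move; the robot and the scene stay as the last step left them, time stands still between calls to the robot, and variables do not carry over. Pictures are saved under pics/ and viewed, at most 10 in all, crops included, and the job is handed in when it is done.

Besides the shell and the picture viewer there is one more tool, called after "Emit:" in YAML: its name, and indented under it one key for each argument. send_rows: Moves the arm, as the interface text tells. Scaled input: -1 to 1 covers 30 cm each way for a shift and 2 pi rad each way for a turn. Its arguments: {"type":"object","properties":{"rows":{"type":"string"},"jaw":{"type":"number"},"force":{"type":"number"}},"required":["rows"]}

```bash
mkdir -p pics
cat > h.py <<'E'
import numpy as np, cv2
from plant import sensors, eyes, finish_job
def cal(n):
    c=eyes.calibration(n); f=192/np.tan(np.radians(c["fov_y"])/2)
    K=np.array([[f,0,c["cx"]],[0,f,c["cy"]],[0,0,1.]]); return K,np.array(c["dist_coeffs"],float),np.array(c["world_from_camera"])
def pts(n,uv,d,c=None):
    """world points from pixels and depth"""
    K,D,T=c or cal(n); uv=np.asarray(uv,float).reshape(-1,1,2)
    r=cv2.undistortPoints(uv,K,D)[:,0]; d=np.asarray(d).reshape(-1,1)
    return (np.c_[r*d,d])@T[:3,:3].T+T[:3,3]
def cloud(n,dep,c=None):
    v,u=np.mgrid[0:384,0:512]; return pts(n,np.c_[u.ravel(),v.ravel()],dep.ravel(),c).reshape(384,512,3)
def ray(n,uv,c=None):
    K,D,T=c or cal(n); r=cv2.undistortPoints(np.asarray(uv,float).reshape(-1,1,2),K,D)[:,0]
    return T[:3,3],np.c_[r,np.ones(len(r))]@T[:3,:3].T
E
python3 - <<'E'
from h import *
print(sensors.get_state())
ims=[]
for n in ["scene","top"]:
    c=cal(n); p,d=eyes.snapshot(n); np.savez(f"{n}.npz",p=p,d=d); print(n,c[2].round(3).tolist(),c[1],c[0][0,0])
    cv2.imwrite(f"pics/{n}.png",p[...,::-1]); ims.append(p[...,::-1])
s=np.vstack([cv2.resize(i,(400,300),interpolation=3) for i in ims]); 
cv2.imwrite("pics/both.png",np.vstack(ims)[:,:])
E
```

```text
{'clock': 0.0, 'q': array([ 1.32282431,  0.6899784 , -0.19450563,  1.56633515,  0.15731632,
        0.90247489, -0.21509666]), 'qd': array([ 0.00055164, -0.00066256,  0.00139374,  0.0002998 ,  0.00073115,
        0.00049969,  0.00129295]), 'joint_torque': array([ 6.49329149e-05, -5.27564871e+01, -1.26630194e+00, -1.53426111e+01,
       -5.25095535e-02,  6.73057701e-03,  1.58131179e-04]), 'tool_pos': array([ 0.17353698, -0.59971356,  0.20311572]), 'eef_rot': array([ 9.90085226e-01,  1.40465055e-01, -1.98381207e-04, -8.79495484e-04]), 'contact_force': array([-0.54572336,  0.31881282, -0.29391205]), 'moment': array([ 0.01615057, -0.06551764,  0.03162011]), 'finger_force': 0.0, 'opening': 1.0003252679153067}
scene [[-0.43, 0.587, -0.686, 1.289], [0.903, 0.287, -0.32, 0.35], [0.009, -0.757, -0.653, 0.87], [0.0, 0.0, 0.0, 1.0]] [-0.12329988  0.          0.          0.          0.        ] 372.7267492943234
top [[-0.017, -0.986, 0.167, 0.306], [-1.0, 0.014, -0.016, 0.017], [0.014, -0.167, -0.986, 1.793], [0.0, 0.0, 0.0, 1.0]] [-0.07431934  0.          0.          0.          0.        ] 465.99990489536583
```

View pics/scene.png

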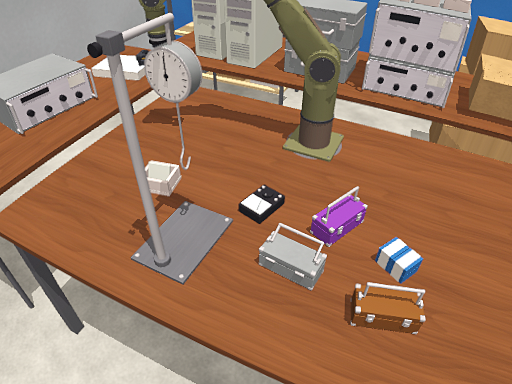

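View pics/top.png

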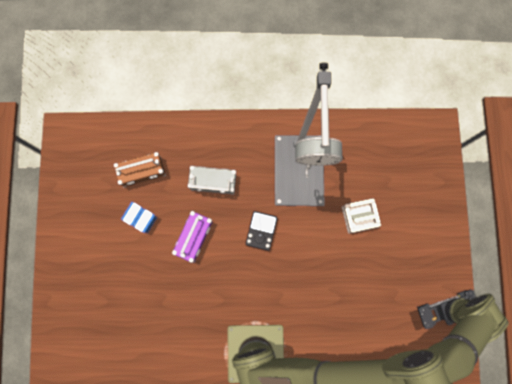

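Scene: grey case at (293,256), with purple (340,218) and brown (388,307) look-alikes. Top: grey (212,180), purple (192,237), brown (138,169). The grey one fits "grey metal", and the other two are the look-alikes to leave alone. Next I'll measure it and confirm with an enlarged crop.

Run:
```python
from h import *
S=np.load("scene.npz");T=np.load("top.npz")
a=cv2.resize(S["p"][190:310,230:360],(650,600),interpolation=cv2.INTER_CUBIC)
cv2.imwrite("pics/crop1.png",a[...,::-1])
C={}
for n,z in (("scene",S),("top",T)):
    w=cloud(n,z["d"]); C[n]=w
    u0,v0=(293,256) if n=="scene" else (212,180)
    print(n,"centre px",w[v0,u0].round(3))
for n in C:
    w=C[n].reshape(-1,3); c0=C["top"][180,212][:2]
    m=(np.linalg.norm(w[:,:2]-c0,axis=1)<.15)&(w[:,2]>.04)&(w[:,2]<.16)
    q=w[m]; lid=q[(abs(q[:,2]-.075)<.006)]
    for nm,s in (("all",q),("lid",lid)):
        r=cv2.minAreaRect(s[:,:2].astype(np.float32)); print(n,nm,len(s),np.round(r[0],3),np.round(r[1],3),round(r[2],1),np.median(s[:,2]).round(3))
    h=q[q[:,2]>.097]; 
    if len(h)>5:
        l=cv2.fitLine(h[:,:2].astype(np.float32),cv2.DIST_HUBER,0,.01,.01).ravel(); print(" handle",len(h),l.round(3),h.mean(0).round(3),np.percentile(h[:,2],[5,50,95]).round(3))
# scale: hook, base, rod
w=C["scene"].reshape(-1,3)
K=C["scene"][140:172,170:196]; 
m=(K[...,2]>.2)&(K[...,2]<.45)&(K[...,0]<.9)
for v,u in zip(*np.nonzero(m)): 
    if v%3==0 or v>12: print(u+170,v+140,K[v,u].round(3),end=';')
```

```text
scene centre px [0.663 0.163 0.075]
top centre px [0.643 0.152 0.072]
scene all 2398 [0.595 0.162] [0.172 0.202] 83.5 0.076
scene lid 1488 [0.594 0.163] [0.172 0.199] 83.2 0.076
 handle 215 [0.116 0.993 0.611 0.16 ] [0.613 0.161 0.112] [0.1   0.113 0.117]
top all 1080 [0.594 0.162] [0.17  0.199] 83.2 0.075
top lid 719 [0.592 0.162] [0.17  0.194] 84.4 0.075
 handle 108 [0.12  0.993 0.608 0.178] [0.609 0.16  0.111] [0.101 0.112 0.118]
181 140 [ 0.635 -0.181  0.334];182 140 [ 0.633 -0.18   0.333];183 140 [ 0.632 -0.177  0.333];182 143 [ 0.634 -0.18   0.324];183 143 [ 0.634 -0.177  0.325];182 146 [ 0.637 -0.179  0.316];183 146 [ 0.637 -0.176  0.317];184 146 [ 0.633 -0.176  0.315];182 149 [ 0.636 -0.182  0.305];183 149 [ 0.635 -0.179  0.306];184 149 [ 0.634 -0.176  0.306];182 152 [ 0.639 -0.181  0.298];183 152 [ 0.639 -0.177  0.299];182 153 [ 0.641 -0.18   0.296];183 153 [ 0.642 -0.176  0.298];181 154 [ 0.644 -0.181  0.294];182 154 [ 0.64  -0.181  0.292];183 154 [ 0.64  -0.177  0.293];181 155 [ 0.645 -0.181  0.292];182 155 [ 0.644 -0.178  0.292];181 156 [ 0.644 -0.182  0.288];182 156 [ 0.
[... 1365 characters left out ...]
5  -0.182  0.261];182 165 [ 0.651 -0.178  0.263];183 165 [ 0.646 -0.178  0.26 ];187 165 [ 0.627 -0.18   0.247];188 165 [ 0.626 -0.177  0.247];182 166 [ 0.648 -0.181  0.257];183 166 [ 0.646 -0.179  0.256];187 166 [ 0.63  -0.178  0.245];188 166 [ 0.628 -0.175  0.246];182 167 [ 0.645 -0.183  0.251];183 167 [ 0.648 -0.178  0.254];184 167 [ 0.644 -0.177  0.252];185 167 [ 0.636 -0.18   0.246];186 167 [ 0.632 -0.18   0.243];187 167 [ 0.63  -0.178  0.243];188 167 [ 0.629 -0.176  0.242];183 168 [ 0.644 -0.181  0.247];184 168 [ 0.643 -0.178  0.248];185 168 [ 0.642 -0.176  0.248];186 168 [ 0.635 -0.178  0.242];187 168 [ 0.631 -0.178  0.239];185 169 [ 0.639 -0.179  0.241];186 169 [ 0.636 -0.178  0.239];
```

View pics/crop1.png

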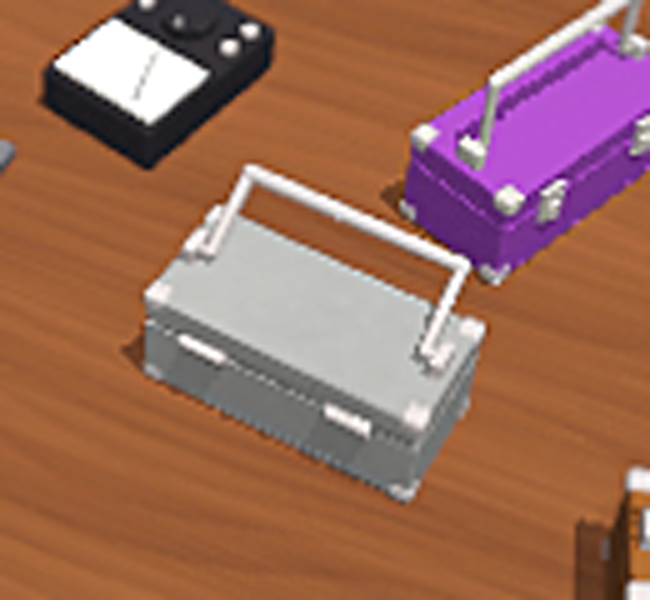

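The crop shows a grey case with two latches on its near side and the handle standing off the lid. It is the target. Next I'll refine the lid, handle and hook numbers.

Run:
```python
from h import *
for n,box in (("scene",(225,215,345,300)),("top",(180,155,245,205))):
    z=np.load(n+".npz"); w=cloud(n,z["d"]); p=z["p"]; hsv=cv2.cvtColor(p,cv2.COLOR_RGB2HSV)
    m=np.zeros(p.shape[:2],bool); m[box[1]:box[3],box[0]:box[2]]=1
    m&=hsv[...,1]<60
    q=w[m]; q=q[(q[:,2]>.01)&(q[:,2]<.15)]
    lid=q[abs(q[:,2]-.075)<.006]
    r=cv2.minAreaRect(lid[:,:2].astype(np.float32)); print(n,"lid",len(lid),np.round(r[0],4),np.round(r[1],3),round(r[2],2),lid[:,2].mean().round(4), lid[:,:2].mean(0).round(4))
    h=q[q[:,2]>.098]; l=cv2.fitLine(h[:,:2].astype(np.float32),cv2.DIST_HUBER,0,.001,.001).ravel()
    c=h[:,:2].mean(0); t=(h[:,:2]-c)@l[:2]; print(" bar",len(h),l.round(4),"ends",t.min().round(3),t.max().round(3),(c+l[:2]*(t.min()+t.max())/2).round(4),np.percentile(h[:,2],[50,75,90,97]).round(3), "all z pct",np.percentile(q[:,2],99.5).round(3))
    # profile: handle points between heights
    for a,b in((.084,.095),(.095,.105),(.105,.112),(.112,.12),(.12,.14)):
        s=q[(q[:,2]>a)&(q[:,2]<b)]; print("  z",a,len(s),s.mean(0).round(4) if len(s) else "")
    # scale
    b=w[(w[...,2]>.006)&(w[...,2]<.018)&(w[...,1]<.05)&(w[...,1]>-.4)&(hsv[...,1]<60)&(w[...,0]>.4)]
    r=cv2.minAreaRect(b[:,:2].astype(np.float32)); print(" base",len(b),np.round(r[0],4),np.round(r[1],3),round(r[2],2))
    hk=w[(w[...,2]>.3)&(w[...,2]<.42)&(abs(w[...,0]-.635)<.03)&(abs(w[...,1]+.178)<.03)]; print(" rod",len(hk),hk.mean(0).round(4) if len(hk) else "")
    col=w[(w[...,2]>.1)&(w[...,2]<.4)&(w[...,0]>.72)&(w[...,1]<.0)&(w[...,1]>-.4)]; print(" col",len(col),np.median(col,0).round(4) if len(col) else "")
    hd=w[(w[...,2]>.47)&(w[...,2]<.57)&(w[...,0]>.5)&(w[...,0]<.75)&(w[...,1]<.0)&(w[...,1]>-.4)]; print(" dial",len(hd),hd.min(0).round(3),hd.max(0).round(3))
```

```text
scene lid 1437 [0.5899 0.1638] [0.171 0.207] 83.16 0.076 [0.6497 0.1606]
 bar 208 [0.0943 0.9955 0.6101 0.1639] ends -0.073 0.067 [0.6111 0.1599] [0.113 0.116 0.117 0.118] all z pct 0.117
  z 0.084 95 [0.6151 0.1689 0.0891]
  z 0.095 39 [0.6169 0.1679 0.1002]
  z 0.105 47 [0.6142 0.1641 0.1095]
  z 0.112 133 [0.6097 0.1614 0.115 ]
  z 0.12 0 
 base 3992 [ 0.6353 -0.17  ] [0.413 0.44 ] 4.73
 rod 99 [ 0.6343 -0.1791  0.3599]
 col 926 [ 0.8055 -0.1759  0.2815]
 dial 2112 [ 0.609 -0.248  0.47 ] [ 0.663 -0.114  0.57 ]
top lid 680 [0.6458 0.1563] [0.17  0.085] 84.4 0.0747 [0.6512 0.1558]
 bar 106 [0.1129 0.9936 0.6099 0.1815] ends -0.069 0.07 [0.6084 0.1604] [0.112 0.114 0.116 0.118] all z pct 0.118
  z 0.084 39 [0.6474 0.1554 0.088 ]
  z 0.095 20 [0.6245 0.1527 0.1   ]
  z 0.105 40 [0.6073 0.159  0.1096]
  z 0.112 51 [0.6061 0.1628 0.1147]
  z 0.12 2 [0.6081 0.183  0.1217]
 base 2191 [ 0.6402 -0.2434] [0.314 0.384] 89.78
 rod 8 [ 0.6291 -0.1799  0.3313]
 col 199 [ 0.7866 -0.1807  0.2738]
 dial 619 [ 0.602 -0.245  0.47 ] [ 0.656 -0.115  0.57 ]
```

```bash
cat >> h.py <<'E'
from scipy.spatial.transform import Rotation as R
def plan(goal,yaw=None):
    """normalised shift/turn from the present pose to a world goal; yaw = world angle (deg) of tool y"""
    s=sensors.get_state(); M=R.from_quat(s["eef_rot"]).as_matrix(); d=M.T@(np.array(goal)-s["tool_pos"])
    y0=np.degrees(np.arctan2(M[1,1],M[0,1])); t=0 if yaw is None else -(yaw-y0+180)%360-180 if False else -((yaw-y0+180)%360-180)
    print("t",round(s["clock"],2),"pos",s["tool_pos"].round(4),"yawY",y0.round(2),"-> row",(d/.3).round(4),round(t/360,4),"rows~",np.ceil(max(np.linalg.norm(d)/.0417,abs(t)/7.16)))
E
python3 - <<'E'
from h import *
plan((.38,-.33,.33),-45)
T=np.load("top.npz"); w=cloud("top",T["d"])
q=w[(abs(w[...,0]-.58)<.12)&(abs(w[...,1]-.16)<.16)&(w[...,2]>.08)&(w[...,2]<.25)]
o=q[(q[:,0]<.59)]; print(o.min(0).round(3),o.max(0).round(3),len(o));
E
```

```text
t 0.1 pos [ 0.1736 -0.5997  0.2032] yawY -73.85 -> row [ 0.9109 -0.673  -0.4217] -0.0801 rows~ 9.0
[0.461 0.163 0.08 ] [0.518 0.248 0.145] 64
```

Emit:
send_rows:
  rows: "0.911 -0.673 -0.422 -0.08;0.911 -0.673 -0.422 -0.08;0.911 -0.673 -0.422 -0.08;0.911 -0.673 -0.422 -0.08;0.911 -0.673 -0.422 -0.08;0.911 -0.673 -0.422 -0.08;0.911 -0.673 -0.422 -0.08;0.911 -0.673 -0.422 -0.08;0.911 -0.673 -0.422 -0.08;0.911 -0.673 -0.422 -0.08"
  jaw: -1
  force: 3

```text
clock: 0.93
tool_pos: [0.3859, -0.3245, 0.3329]
eef_rot: [0.922, 0.387, 0.003, 0.001]
contact_force: [-0.2, 0.1, -0.9]
opening: 0.998
finger_force: 0.0
```

```bash
python3 -c "
from h import *
plan((.5,-.08,.33),-20)"
```

```text
t 0.93 pos [ 0.3859 -0.3245  0.3329] yawY -44.41 -> row [ 0.8483 -0.2988  0.0128] -0.0678 rows~ 7.0
```

Emit:
send_rows:
  rows: "0.848 -0.299 0 -0.068;0.848 -0.299 0 -0.068;0.848 -0.299 0 -0.068;0.848 -0.299 0 -0.068;0.848 -0.299 0 -0.068;0.848 -0.299 0 -0.068;0.848 -0.299 0 -0.068;0.848 -0.299 0 -0.068"

```text
clock: 1.6
tool_pos: [0.4985, -0.0814, 0.3304]
eef_rot: [0.819, 0.573, 0.001, -0.001]
contact_force: [-0.1, -0.3, 0.0]
opening: 1.002
finger_force: 0.0
```

```bash
python3 -c "
from h import *
plan((.6095,.16,.2),-6.2)"
```

```text
t 1.6 pos [ 0.4985 -0.0814  0.3304] yawY -20.06 -> row [0.8812 0.0716 0.4379] -0.0385 rows~ 8.0
```

Emit:
send_rows:
  rows: "0.881 0.072 0.438 -0.0385;0.881 0.072 0.438 -0.0385;0.881 0.072 0.438 -0.0385;0.881 0.072 0.438 -0.0385;0.881 0.072 0.438 -0.0385;0.881 0.072 0.438 -0.0385;0.881 0.072 0.438 -0.0385;0.881 0.072 0.438 -0.0385;0.881 0.072 0.438 -0.0385"

```text
clock: 2.35
tool_pos: [0.6091, 0.1539, 0.1968]
eef_rot: [0.746, 0.666, -0.001, -0.001]
contact_force: [-0.6, -0.2, 1.6]
opening: 1.0
finger_force: 0.0
```

Run:
```python
from h import *
s=sensors.get_state(); print(s["tool_pos"])
W=[]
for n in ("scene","top","wrist"):
    c=cal(n); p,d=eyes.snapshot(n); cv2.imwrite(f"pics/b_{n}.png",p[...,::-1]); np.savez(f"b_{n}.npz",p=p,d=d)
    w=cloud(n,d,c); print(n,w[192,256].round(3))
    if n!="wrist":
        W.append(w.reshape(-1,3))
w=np.vstack(W); M=R.from_quat(s["eef_rot"]).as_matrix()
t=(w-s["tool_pos"])@M; ok=(np.hypot(t[:,0],t[:,1])<.16)&(w[:,2]>.18)
t=t[ok]; h=-t[:,2]
for a in np.arange(0,.44,.02):
    b=t[(h>a)&(h<=a+.02)]
    if len(b)>3: print(f"h {a:.2f} n{len(b)} along-toolx {b[:,0].min():.3f} {b[:,0].max():.3f}  tooly {b[:,1].min():.3f} {b[:,1].max():.3f}")
```

```text
[0.60910009 0.15387071 0.19680664]
scene [ 0.434 -0.059  0.042]
top [ 0.606 -0.014  0.005]
wrist [0.608 0.145 0.114]
h 0.02 n10 along-toolx -0.005 0.010  tooly -0.050 0.047
h 0.04 n86 along-toolx -0.010 0.012  tooly -0.057 0.061
h 0.06 n65 along-toolx -0.009 0.012  tooly -0.060 0.063
h 0.08 n13 along-toolx -0.001 0.009  tooly -0.056 -0.045
h 0.10 n352 along-toolx -0.036 0.035  tooly -0.087 0.088
h 0.12 n435 along-toolx -0.037 0.036  tooly -0.094 0.096
h 0.14 n882 along-toolx -0.037 0.035  tooly -0.094 0.096
h 0.16 n114 along-toolx -0.019 0.034  tooly -0.040 0.019
h 0.18 n229 along-toolx -0.039 0.038  tooly -0.041 0.039
h 0.20 n192 along-toolx -0.033 0.039  tooly -0.016 0.039
h 0.22 n287 along-toolx -0.035 0.039  tooly -0.012 0.039
h 0.24 n263 along-toolx -0.031 0.037  tooly -0.007 0.039
h 0.26 n308 along-toolx -0.031 0.050  tooly -0.012 0.039
h 0.28 n313 along-toolx -0.029 0.043  tooly -0.015 0.038
h 0.30 n278 along-toolx -0.031 0.040  tooly -0.011 0.041
h 0.32 n370 along-toolx -0.055 0.056  tooly -0.031 0.055
h 0.34 n454 along-toolx -0.072 0.061  tooly -0.060 0.060
h 0.36 n645 along-toolx -0.076 0.061  tooly -0.072 0.062
h 0.38 n1006 along-toolx -0.078 0.058  tooly -0.081 0.057
h 0.40 n1136 along-toolx -0.098 0.044  tooly -0.081 0.045
h 0.42 n1127 along-toolx -0.122 0.017  tooly -0.106 0.018
```

Run:
```python
from h import *
z=np.load("b_wrist.npz"); w=cloud("wrist",z["d"])
p=z["p"]; hs=cv2.cvtColor(p,cv2.COLOR_RGB2HSV)
q=w[(hs[...,1]<60)&(z["d"]>0)]
q=q[(abs(q[:,0]-.63)<.1)&(abs(q[:,1]-.16)<.1)&(q[:,2]<.16)]
h=q[(q[:,2]>.105)]; l=cv2.fitLine(h[:,:2].astype(np.float32),cv2.DIST_HUBER,0,.001,.001).ravel(); t=(h[:,:2]-h[:,:2].mean(0))@l[:2]
print("bar",len(h),l[:2],np.percentile(h,[2,50,98],axis=0).round(4).tolist(),t.min(),t.max(),h.mean(0))
lid=q[abs(q[:,2]-.075)<.005]; r=cv2.minAreaRect(lid[:,:2].astype(np.float32)); print("lid",len(lid),r,lid[:,2].mean())
e=q[(q[:,2]>.08)&(q[:,2]<.092)]; print("ears", [e[(e[:,1]-.158)*k>0].mean(0).round(4).tolist() for k in(1,-1)])
plan((.6095,.16,.104),-6.3)
```

```text
bar 1227 [0.10902359 0.9940392 ] [[0.5992, 0.0927, 0.1063], [0.6096, 0.166, 0.1139], [0.6248, 0.2258, 0.1157]] -0.07346939843778753 0.06451876701763234 [0.60973397 0.16375152 0.11337558]
lid 8535 ((0.649592936038971, 0.1546330749988556), (0.16910262405872345, 0.0804339200258255), 83.33129119873047) 0.07534717142578493
ears [[0.657, 0.2268, 0.0879], [0.6411, 0.084, 0.0874]]
t 2.5 pos [0.6102 0.1495 0.1993] yawY -6.88 -> row [ 0.0351 -0.0066  0.3177] -0.0016 rows~ 3.0
```

View pics/b_wrist.png

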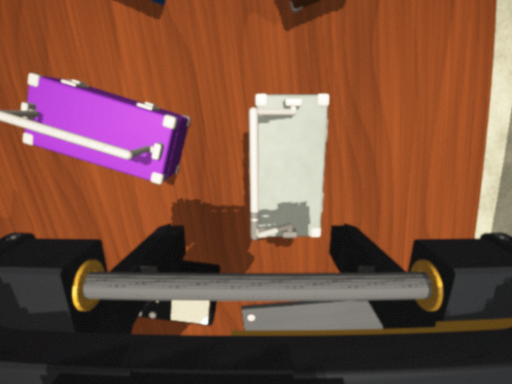

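Wrist view: the bar lies on the world −x side of the lid at px (255,170), with ears at (293,102) and (280,233). It measures as the lid does: centre (0.650, 0.155), yaw −6.5°. I'll grip the bar lightly and lift it along its arc.

Emit:
send_rows:
  rows: "0.03 -0.007 0.1 0;0.03 -0.007 0.2 0;0.03 -0.007 0.27 0;0.03 -0.007 0.33 0;0.03 -0.007 0.333 0;0.03 -0.007 0.333 0"

```text
clock: 3.0
tool_pos: [0.609, 0.1594, 0.0995]
eef_rot: [0.748, 0.664, -0.001, 0.0]
contact_force: [0.1, 0.5, 0.4]
opening: 0.996
finger_force: 0.0
```

```bash
python3 -c "
from h import *
plan((.6085,.1594,.1),-6.5); print(sensors.get_state()['contact_force'])"
```

```text
t 3.0 pos [0.609  0.1594 0.0995] yawY -6.85 -> row [-0.0001 -0.0016 -0.0017] -0.001 rows~ 1.0
[0.08607727 0.53438648 0.39279698]
```

Emit:
send_rows:
  rows: "0 0 0 0;0 0 0 0;0 0 0 0;0 0 0 0;0 0 0 0;0 0 0 0;0 0 0 0;0 0 0 0"
  jaw: 1
  force: 4

```text
clock: 3.67
tool_pos: [0.6089, 0.1619, 0.0992]
eef_rot: [0.747, 0.665, -0.0, 0.0]
contact_force: [-0.5, -0.7, 0.0]
opening: 0.422
finger_force: 0.0
```

Emit:
send_rows:
  rows: "0 0.0128 -0.0166 0;0 0.0244 -0.0285 0;0 0.0412 -0.0422 0;0 0.058 -0.0527 0;0 0.0763 -0.0613 0;0 0.0967 -0.068 0;0 0.118 -0.072 0;0 0.138 -0.0733 0;0 0.138 -0.0733 0;0 0.138 -0.0733 0"

```text
clock: 4.5
tool_pos: [0.6502, 0.1568, 0.1209]
eef_rot: [0.747, 0.664, -0.0, -0.0]
contact_force: [0.3, -0.3, -0.7]
opening: 0.006
finger_force: 0.0
```

```bash
cat > look.py <<'E'
from h import *
import sys
s=sensors.get_state(); print(s["tool_pos"].round(4))
z0=float(sys.argv[1]) if len(sys.argv)>1 else .1
for n in ("scene","top","wrist"):
    c=cal(n); p,d=eyes.snapshot(n); cv2.imwrite(f"pics/c_{n}.png",p[...,::-1]); w=cloud(n,d,c); hs=cv2.cvtColor(p,cv2.COLOR_RGB2HSV)
    q=w[(hs[...,1]<60)&(hs[...,2]>90)&(d>0)]; q=q[(abs(q[:,0]-.645)<.075)&(abs(q[:,1]-.158)<.11)&(q[:,2]<.16)]
    lid=q[abs(q[:,2]-.075)<.005]; r=cv2.minAreaRect(lid[:,:2].astype(np.float32)); print(n,"lid",len(lid),np.round(r[0],4),np.round(r[1],3),round(r[2],2))
    for a in np.arange(.083,.15,.008):
        b=q[(q[:,2]>a)&(q[:,2]<a+.008)]
        if len(b)>2: print(f"  z{a:.3f} n{len(b)} med {np.median(b,0).round(4)} x {np.percentile(b[:,0],[5,95]).round(3)} y {np.percentile(b[:,1],[5,95]).round(3)}")
E
python3 look.py; python3 -c "
import cv2
p=cv2.imread('pics/c_scene.png')[180:310,220:370]; cv2.imwrite('pics/crop2.png',cv2.resize(p,(600,520),interpolation=2))"
```

```text
[0.6502 0.1568 0.1209]
scene lid 1330 [0.6511 0.1561] [0.174 0.084] 84.88
  z0.083 n59 med [0.6507 0.2203 0.0882] x [0.638 0.666] y [0.077 0.235]
  z0.091 n28 med [0.6411 0.2219 0.0942] x [0.629 0.661] y [0.089 0.229]
  z0.099 n15 med [0.6316 0.2249 0.1027] x [0.625 0.638] y [0.183 0.228]
  z0.107 n58 med [0.6152 0.2041 0.1127] x [0.609 0.624] y [0.161 0.227]
  z0.115 n38 med [0.6128 0.1847 0.1162] x [0.609 0.618] y [0.159 0.225]
top lid 102 [0.633  0.2114] [0.112 0.064] 48.26
  z0.083 n18 med [0.6483 0.2218 0.0859] x [0.622 0.662] y [0.173 0.233]
  z0.091 n7 med [0.6436 0.2243 0.0947] x [0.636 0.662] y [0.218 0.229]
  z0.099 n4 med [0.6311 0.2257 0.1013] x [0.628 0.641] y [0.224 0.228]
  z0.107 n15 med [0.6138 0.2228 0.109 ] x [0.602 0.623] y [0.141 0.228]
wrist lid 10944 [0.6521 0.1783] [0.124 0.081] 83.5
  z0.083 n373 med [0.6566 0.2279 0.0873] x [0.65  0.665] y [0.219 0.234]
  z0.091 n169 med [0.6425 0.2226 0.0953] x [0.637 0.65 ] y [0.219 0.226]
  z0.099 n166 med [0.6302 0.2238 0.1034] x [0.624 0.636] y [0.221 0.227]
  z0.107 n1359 med [0.6119 0.1919 0.1135] x [0.605 0.62 ] y [0.147 0.226]
  z0.115 n54 med [0.6115 0.1899 0.1152] x [0.606 0.615] y [0.145 0.223]
```

View pics/crop2.png

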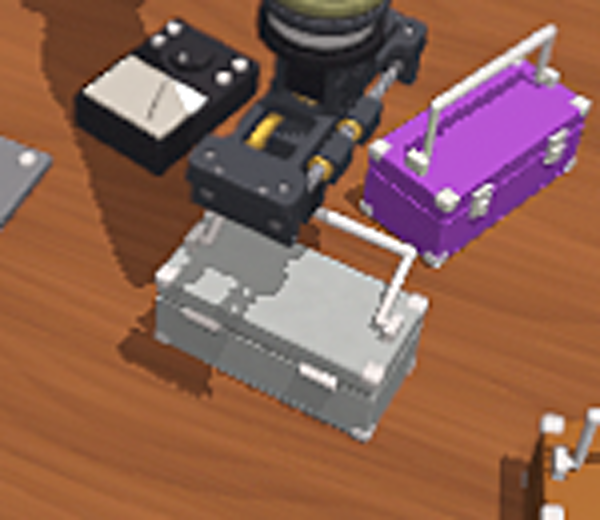

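Emit:
send_rows:
  rows: "0 0 -0.1 0;0 -0.08 -0.12 0;0 -0.2 -0.12 0;0 -0.25 -0.1 0;0 -0.25 0 0;0 -0.25 0.05 0;0 -0.25 0.05 0;0 -0.25 0.05 0"

```text
clock: 5.32
tool_pos: [0.575, 0.1657, 0.1059]
eef_rot: [0.747, 0.665, -0.001, -0.0]
contact_force: [0.5, -0.1, 0.4]
opening: 0.003
finger_force: 0.0
```

Emit:
send_rows:
  rows: "0 0.03 0 0;0 0.05 0 0;0 0.07 0 0;0 0.09 0 0;0 0.11 0 0;0 0.13 0 0;0 0.15 0 0;0 0.165 0 0;0 0.175 0 0;0 0.175 0 0"

```text
clock: 6.15
tool_pos: [0.6284, 0.1594, 0.1061]
eef_rot: [0.747, 0.664, 0.0, 0.0]
contact_force: [-0.5, 0.3, -0.2]
opening: 0.004
finger_force: 0.0
```

```bash
python3 look.py
```

```text
[0.6284 0.1594 0.1061]
scene lid 1366 [0.6511 0.1569] [0.172 0.083] 83.88
  z0.083 n57 med [0.6518 0.2212 0.0883] x [0.638 0.665] y [0.078 0.235]
  z0.091 n29 med [0.6372 0.0944 0.0935] x [0.626 0.65 ] y [0.084 0.227]
  z0.099 n23 med [0.6283 0.2231 0.1029] x [0.622 0.64 ] y [0.091 0.228]
  z0.107 n47 med [0.6157 0.2002 0.1125] x [0.611 0.624] y [0.165 0.228]
  z0.115 n41 med [0.6131 0.1954 0.1163] x [0.608 0.618] y [0.167 0.226]
top lid 32 [0.6375 0.2374] [0.05  0.029] 32.05
  z0.083 n11 med [0.6536 0.2292 0.0863] x [0.647 0.66 ] y [0.222 0.233]
  z0.091 n5 med [0.6482 0.2323 0.0938] x [0.638 0.661] y [0.225 0.233]
  z0.099 n6 med [0.6263 0.2238 0.1051] x [0.62  0.637] y [0.223 0.227]
  z0.107 n10 med [0.6108 0.217  0.1126] x [0.61  0.623] y [0.206 0.228]
  z0.115 n8 med [0.6133 0.2217 0.1164] x [0.61  0.619] y [0.206 0.226]
wrist lid 11799 [0.6521 0.1816] [0.117 0.08 ] 83.48
  z0.083 n420 med [0.6564 0.2283 0.0874] x [0.65  0.664] y [0.219 0.234]
  z0.091 n163 med [0.6428 0.2225 0.095 ] x [0.638 0.649] y [0.22  0.226]
  z0.099 n200 med [0.6306 0.2238 0.1031] x [0.625 0.637] y [0.221 0.227]
  z0.107 n1455 med [0.6123 0.1965 0.1135] x [0.606 0.621] y [0.157 0.226]
  z0.115 n53 med [0.6118 0.1921 0.1153] x [0.608 0.616] y [0.163 0.226]
  z0.139 n6 med [0.638  0.1686 0.1422] x [0.621 0.642] y [0.168 0.171]
  z0.147 n5 med [0.6429 0.1685 0.1528] x [0.615 0.643] y [0.168 0.171]
```

Run:
```python
from h import *
s=sensors.get_state(); print(s["tool_pos"].round(4), s["q"].round(3))
for n in ("scene","top"):
    c=cal(n); p,d=eyes.snapshot(n); w=cloud(n,d,c).reshape(-1,3); pp=p.reshape(-1,3)
    m=(np.hypot(w[:,0]-.628,w[:,1]-.16)<.12)&(w[:,2]>.1)&(w[:,2]<.26)&(pp.max(1)<110); q=w[m]
    for a in np.arange(.1,.26,.01):
        b=q[(q[:,2]>a)&(q[:,2]<=a+.01)]
        if len(b)>2: print(n,f"z{a:.2f} n{len(b)} x {np.percentile(b[:,0],[3,97]).round(3)} y {np.percentile(b[:,1],[3,97]).round(3)}")
    if n=="scene": cv2.imwrite("pics/crop3.png",cv2.resize(p[190:290,240:360],(720,600),interpolation=2)[...,::-1])
```

```text
[0.6273 0.1597 0.1061] [-0.072  0.87  -0.474  1.568  0.494  0.826 -0.858]
scene z0.14 n7 x [0.618 0.642] y [0.167 0.171]
scene z0.15 n11 x [0.619 0.643] y [0.167 0.172]
scene z0.16 n14 x [0.619 0.645] y [0.166 0.171]
scene z0.20 n30 x [0.552 0.716] y [0.12  0.199]
scene z0.21 n133 x [0.551 0.717] y [0.119 0.201]
scene z0.22 n141 x [0.552 0.717] y [0.127 0.201]
scene z0.23 n169 x [0.556 0.722] y [0.118 0.201]
scene z0.24 n441 x [0.552 0.723] y [0.123 0.199]
scene z0.25 n231 x [0.549 0.721] y [0.124 0.198]
top z0.21 n4 x [0.567 0.694] y [0.119 0.141]
top z0.22 n5 x [0.566 0.714] y [0.116 0.144]
top z0.23 n9 x [0.543 0.581] y [0.138 0.188]
top z0.24 n160 x [0.535 0.709] y [0.122 0.195]
top z0.25 n38 x [0.537 0.704] y [0.122 0.192]
```

View pics/crop3.png

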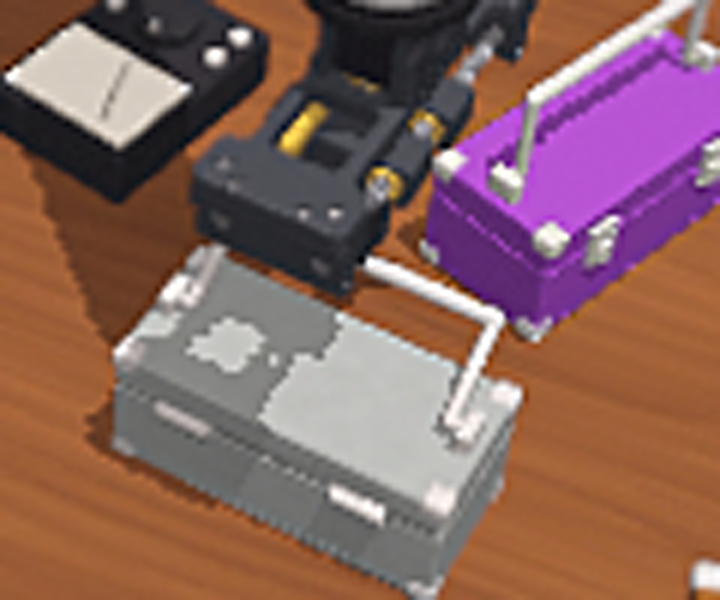

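The crop shows the fingers hovering over the bar: fingertips at z≈0.137 and body bottom at 0.20, while the reported TCP is 0.106. So the true tip is about 31 mm above the reported one. The handle and case haven't moved. I'll correct for this and push again, lower.

Emit:
send_rows:
  rows: "0 -0.1 0 0;0 -0.175 0 0;0 -0.175 0 0;0 -0.175 0.05 0;0 -0.175 0.105 0;0 -0.175 0.105 0;0 -0.175 0.105 0"

```text
clock: 6.98
tool_pos: [0.5753, 0.1655, 0.0743]
eef_rot: [0.747, 0.665, -0.001, -0.0]
contact_force: [-1.0, -0.7, -0.4]
opening: 0.003
finger_force: 0.0
```

Emit:
send_rows:
  rows: "0 0.03 0 0;0 0.05 0 0;0 0.07 0 0;0 0.09 0 0;0 0.11 0 0;0 0.13 0 0;0 0.15 0 0;0 0.17 0 0;0 0.185 0 0;0 0.185 0 0"

```text
clock: 7.82
tool_pos: [0.6295, 0.1608, 0.0852]
eef_rot: [0.747, 0.664, 0.0, 0.001]
contact_force: [-24.9, -8.2, 68.1]
opening: 0.001
finger_force: 32.5
```

```bash
python3 look.py
```

```text
[0.6295 0.1608 0.0852]
scene lid 615 [0.6969 0.1568] [0.066 0.184] 9.05
  z0.083 n430 med [0.6692 0.1588 0.0871] x [0.655 0.683] y [0.088 0.233]
  z0.091 n392 med [0.6538 0.1597 0.0943] x [0.64  0.688] y [0.077 0.233]
  z0.099 n27 med [0.6691 0.0903 0.1021] x [0.645 0.682] y [0.084 0.222]
  z0.107 n25 med [0.6619 0.2193 0.1105] x [0.653 0.673] y [0.087 0.224]
  z0.115 n30 med [0.6521 0.1981 0.1204] x [0.646 0.664] y [0.088 0.225]
  z0.123 n56 med [0.6503 0.1976 0.1253] x [0.646 0.656] y [0.171 0.222]
top lid 18 [0.675  0.1528] [0.023 0.177] 16.8
  z0.083 n11 med [0.6492 0.2332 0.0873] x [0.645 0.662] y [0.222 0.239]
  z0.091 n11 med [0.6515 0.2322 0.0957] x [0.647 0.663] y [0.223 0.24 ]
wrist lid 4396 [0.6699 0.1546] [0.166 0.085] 84.3
  z0.083 n4197 med [0.6674 0.1937 0.0874] x [0.642 0.681] y [0.145 0.234]
  z0.091 n1625 med [0.6586 0.225  0.0929] x [0.644 0.693] y [0.153 0.238]
  z0.099 n137 med [0.6771 0.2188 0.103 ] x [0.672 0.682] y [0.216 0.222]
  z0.107 n160 med [0.6678 0.2203 0.1108] x [0.664 0.673] y [0.217 0.223]
  z0.115 n443 med [0.6517 0.2145 0.1218] x [0.643 0.662] y [0.17  0.225]
  z0.123 n1427 med [0.6497 0.1968 0.1244] x [0.645 0.654] y [0.167 0.222]
  z0.131 n6 med [0.6462 0.169  0.1345] x [0.646 0.647] y [0.169 0.169]
```

Run:
```python
import cv2,numpy as np
a=cv2.resize(cv2.imread('pics/c_scene.png')[195:305,250:360],(400,400),interpolation=2)
b=cv2.resize(cv2.imread('pics/c_wrist.png'),(400,300)); b=np.vstack([b,np.zeros((100,400,3),np.uint8)])
cv2.imwrite('pics/comp1.png',np.hstack([a,b]))
```

```text
(no output)
```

View pics/comp1.png

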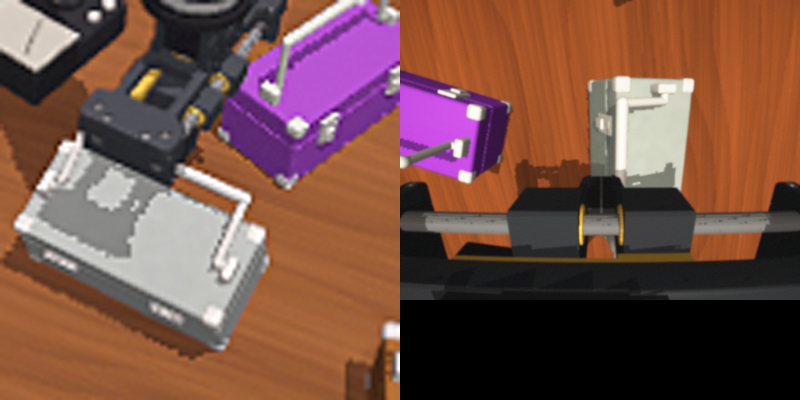

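Emit:
send_rows:
  rows: "0 -0.01 0 0;0 -0.02 0 0;0 -0.03 0 0;0 -0.04 0 0"

```text
clock: 8.3
tool_pos: [0.6168, 0.1619, 0.0812]
eef_rot: [0.747, 0.665, -0.0, -0.0]
contact_force: [-17.8, -2.2, 34.7]
opening: 0.007
finger_force: 18.3
```

```bash
python3 -c "
from h import *
s=sensors.get_state(); print({k:s[k].round(3) if hasattr(s[k],'round') else s[k] for k in ('tool_pos','contact_force','moment','finger_force','q')})"; python3 look.py | grep -A8 wrist
```

```text
{'tool_pos': array([0.617, 0.162, 0.081]), 'contact_force': array([-17.803,  -2.243,  34.669]), 'moment': array([-0.745,  3.257, -0.118]), 'finger_force': 18.349417448043823, 'q': array([-0.086,  0.891, -0.456,  1.614,  0.52 ,  0.761, -0.895])}
wrist lid 6267 [0.6666 0.1784] [0.121 0.087] 82.86
  z0.083 n4347 med [0.6523 0.1977 0.0862] x [0.641 0.667] y [0.15  0.237]
  z0.091 n561 med [0.6764 0.2265 0.0931] x [0.643 0.686] y [0.217 0.234]
  z0.099 n203 med [0.6608 0.2206 0.1032] x [0.654 0.667] y [0.218 0.224]
  z0.107 n245 med [0.6488 0.222  0.111 ] x [0.643 0.655] y [0.219 0.225]
  z0.115 n1753 med [0.6347 0.1995 0.1188] x [0.63 0.64] y [0.17  0.224]
  z0.123 n7 med [0.6309 0.1703 0.1277] x [0.63  0.631] y [0.17  0.171]
```

Emit:
send_rows:
  rows: "0 -0.015 0 0;0 -0.03 0 0;0 -0.045 0 0;0 -0.06 0 0;0 -0.08 0 0;0 -0.1 0 0;0 -0.12 0 0;0 -0.14 0 0;0 -0.16 0 0"

```text
clock: 9.2
tool_pos: [0.5707, 0.1663, 0.0745]
eef_rot: [0.747, 0.664, -0.0, 0.0]
contact_force: [-0.3, -1.0, 0.1]
opening: 0.005
finger_force: 0.0
```

```bash
python3 look.py
python3 - <<'E'
from h import *
s=sensors.get_state(); tp=s["tool_pos"]; print(tp, s["contact_force"].round(1))
c=cal("scene"); p,d=eyes.snapshot("scene"); w=cloud("scene",d,c).reshape(-1,3)
q=w[(np.hypot(w[:,0]-tp[0]-.003,w[:,1]-tp[1])<.022)&(w[:,2]>.03)&(w[:,2]<.2)]
for a in np.arange(.04,.18,.005):
    b=q[(q[:,2]>a)&(q[:,2]<=a+.005)]
    if len(b): print(round(a,3),len(b),b[:,0].min().round(3),b[:,0].max().round(3),b[:,1].min().round(3),b[:,1].max().round(3))
E
```

```text
[0.5707 0.1663 0.0745]
scene lid 1370 [0.6515 0.1565] [0.171 0.083] 83.54
  z0.083 n63 med [0.6504 0.2207 0.088 ] x [0.636 0.667] y [0.079 0.235]
  z0.091 n59 med [0.6277 0.169  0.0956] x [0.603 0.647] y [0.089 0.229]
  z0.099 n156 med [0.6053 0.1655 0.1033] x [0.598 0.614] y [0.096 0.226]
top lid 127 [0.6808 0.1473] [0.174 0.044] 69.8
  z0.083 n12 med [0.6392 0.0821 0.087 ] x [0.636 0.674] y [0.076 0.095]
  z0.091 n6 med [0.6363 0.0801 0.093 ] x [0.631 0.645] y [0.08 0.09]
wrist lid 15547 [0.6495 0.1554] [0.17  0.081] 83.8
  z0.083 n715 med [0.6544 0.2273 0.0874] x [0.643 0.664] y [0.219 0.234]
  z0.091 n451 med [0.6278 0.2235 0.0952] x [0.604 0.64 ] y [0.209 0.227]
  z0.099 n1711 med [0.6061 0.1982 0.1021] x [0.601 0.613] y [0.163 0.227]
[0.57073206 0.16640187 0.0747154 ] [-0.2 -1.  -0.2]
0.11 2 0.572 0.581 0.176 0.176
0.115 4 0.565 0.581 0.175 0.176
0.12 4 0.565 0.583 0.175 0.179
0.125 5 0.559 0.585 0.175 0.179
0.13 7 0.562 0.586 0.174 0.179
0.135 1 0.587 0.587 0.175 0.175
```

Now the fingertip shows at z≈0.110 for a reported 0.0747, so the offset is about +35 mm and the tip tapers. The case is back at (0.650, 0.155) and undisturbed, with its handle at the folded stop (bar z≈0.099). I'll grip the bar properly this time and wait for the fingers.

Emit:
send_rows:
  rows: "0 0 -0.08 0;0 0 -0.13 0;0 0.05 -0.13 0;0 0.105 -0.13 0;0 0.105 -0.13 0;0 0.105 -0.13 0;0 0.105 -0.06 0;0 0.105 0 0;0 0.105 0.06 0;0 0.105 0.09 0"
  jaw: 0

```text
clock: 10.23
tool_pos: [0.5999, 0.1622, 0.0455]
eef_rot: [0.747, 0.665, -0.002, -0.001]
contact_force: [0.4, -0.2, -0.6]
opening: 0.499
finger_force: 0.0
```

Emit:
send_rows:
  rows: "0 0 0 0;0 0 0 0;0 0 0 0;0 0 0 0;0 0 0 0;0 0 0 0;0 0 0 0;0 0 0 0;0 0 0 0;0 0 0 0"
  jaw: 1
  force: 5

```text
clock: 11.07
tool_pos: [0.6025, 0.1628, 0.0483]
eef_rot: [0.747, 0.665, 0.0, 0.0]
contact_force: [-1.6, -0.4, 5.9]
opening: 0.1
finger_force: 5.0
```

Emit:
send_rows:
  rows: "0 0.0092 -0.0214 0;0 0.022 -0.0428 0;0 0.038 -0.062 0;0 0.0568 -0.0785 0;0 0.0778 -0.092 0;0 0.1005 -0.1024 0;0 0.1245 -0.109 0;0 0.1443 -0.112 0;0 0.1577 -0.1125 0;0 0.1577 -0.1125 0"

```text
clock: 11.9
tool_pos: [0.6509, 0.157, 0.0815]
eef_rot: [0.748, 0.664, 0.001, 0.0]
contact_force: [-0.2, 0.8, 0.3]
opening: 0.1
finger_force: 5.0
```

```bash
python3 look.py
```

```text
[0.6509 0.157  0.0815]
scene lid 625 [0.6967 0.1577] [0.068 0.181] 8.65
  z0.083 n367 med [0.6718 0.1667 0.0868] x [0.66  0.685] y [0.089 0.234]
  z0.091 n254 med [0.6592 0.1957 0.0945] x [0.647 0.691] y [0.076 0.236]
  z0.099 n22 med [0.678  0.2171 0.101 ] x [0.657 0.686] y [0.08 0.23]
  z0.107 n9 med [0.677  0.2193 0.1117] x [0.673 0.679] y [0.217 0.223]
  z0.115 n12 med [0.6693 0.2206 0.1181] x [0.666 0.675] y [0.217 0.223]
  z0.123 n23 med [0.6607 0.2144 0.129 ] x [0.655 0.668] y [0.169 0.223]
  z0.131 n63 med [0.6569 0.1931 0.1343] x [0.652 0.662] y [0.168 0.221]
top lid 16 [0.6569 0.2252] [0.068 0.025] 19.85
  z0.083 n28 med [0.6583 0.2298 0.0888] x [0.641 0.682] y [0.218 0.237]
  z0.091 n19 med [0.6479 0.2289 0.0937] x [0.643 0.662] y [0.21  0.239]
  z0.099 n5 med [0.6539 0.2277 0.1002] x [0.647 0.675] y [0.221 0.228]
  z0.115 n3 med [0.669  0.2185 0.1176] x [0.665 0.673] y [0.218 0.219]
  z0.123 n3 med [0.6525 0.2208 0.1246] x [0.652 0.663] y [0.215 0.221]
  z0.131 n9 med [0.6549 0.2167 0.1345] x [0.651 0.658] y [0.213 0.224]
wrist lid 5030 [0.6697 0.1541] [0.167 0.088] 84.56
  z0.083 n4197 med [0.6671 0.1927 0.0873] x [0.64  0.679] y [0.084 0.234]
  z0.091 n2181 med [0.6506 0.2224 0.0945] x [0.634 0.691] y [0.087 0.237]
  z0.099 n115 med [0.6801 0.2177 0.1035] x [0.659 0.684] y [0.09  0.221]
  z0.107 n223 med [0.672  0.2164 0.1112] x [0.655 0.678] y [0.088 0.222]
  z0.115 n193 med [0.6668 0.2184 0.1184] x [0.652 0.671] y [0.09  0.223]
  z0.123 n547 med [0.6552 0.1994 0.1302] x [0.642 0.664] y [0.115 0.223]
  z0.131 n2472 med [0.6525 0.1815 0.1326] x [0.644 0.658] y [0.113 0.22 ]
```

Emit:
send_rows:
  rows: "0 0 0 0;0 0 -0.03 0;0 0 -0.06 0;0 0 -0.09 0;0 0 -0.12 0;0 0 -0.15 0;0 0 -0.18 0;0 0 -0.2 0;0 0 -0.2 0;0 0 -0.2 0"
  force: 10

```text
clock: 12.88
tool_pos: [0.6496, 0.1571, 0.1419]
eef_rot: [0.747, 0.664, 0.0, 0.0]
contact_force: [0.7, -0.1, -5.0]
opening: 0.099
finger_force: 10.0
```

```bash
cat > look2.py <<'E'
from h import *
s=sensors.get_state(); tp=s["tool_pos"]; print(tp.round(4),s["contact_force"].round(2),s["moment"].round(3),s["opening"],R.from_quat(s["eef_rot"]).as_matrix()[:,2].round(3))
tp=tp+[.003,0,.035]
for n in ("scene","wrist"):
    c=cal(n); p,d=eyes.snapshot(n); cv2.imwrite(f"pics/d_{n}.png",p[...,::-1]); w=cloud(n,d,c); hs=cv2.cvtColor(p,cv2.COLOR_RGB2HSV)
    q=w[(hs[...,1]<60)&(hs[...,2]>90)&(d>0)]; q=q[(np.hypot(q[:,0]-tp[0],q[:,1]-tp[1])<.12)&(q[:,2]>tp[2]-.16)&(q[:,2]<tp[2]+.05)&(q[:,2]>.01)]
    print(n,len(q))
    for a in np.arange(tp[2]-.16,tp[2]+.05,.012):
        b=q[(q[:,2]>a)&(q[:,2]<a+.012)]
        if len(b)>5: print(f"  z{a:.3f} n{len(b)} med {np.median(b,0).round(3)} x {np.percentile(b[:,0],[5,95]).round(3)} y {np.percentile(b[:,1],[5,95]).round(3)}")
E
python3 look2.py
```

```text
[0.6496 0.1571 0.1419] [ 0.67 -0.09 -4.96] [-0.021 -0.034 -0.046] 0.09874024307840784 [ 0.001  0.    -1.   ]
scene 2432
  z0.053 n38 med [0.692 0.138 0.064] x [0.686 0.703] y [0.075 0.234]
  z0.065 n163 med [0.696 0.169 0.071] x [0.669 0.704] y [0.076 0.24 ]
  z0.077 n175 med [0.696 0.165 0.083] x [0.659 0.705] y [0.079 0.241]
  z0.089 n161 med [0.696 0.171 0.095] x [0.657 0.706] y [0.081 0.241]
  z0.101 n171 med [0.698 0.175 0.107] x [0.659 0.708] y [0.082 0.241]
  z0.113 n185 med [0.698 0.167 0.119] x [0.665 0.708] y [0.078 0.24 ]
  z0.125 n1344 med [0.67  0.167 0.131] x [0.633 0.701] y [0.082 0.234]
  z0.137 n71 med [0.661 0.22  0.143] x [0.638 0.676] y [0.077 0.234]
  z0.149 n15 med [0.666 0.219 0.155] x [0.653 0.671] y [0.088 0.223]
  z0.161 n11 med [0.664 0.222 0.168] x [0.661 0.666] y [0.218 0.223]
  z0.173 n10 med [0.661 0.221 0.179] x [0.649 0.664] y [0.191 0.224]
  z0.185 n87 med [0.657 0.196 0.192] x [0.651 0.662] y [0.168 0.223]
wrist 15261
  z0.101 n18 med [0.618 0.203 0.112] x [0.618 0.619] y [0.2   0.207]
  z0.113 n82 med [0.622 0.204 0.123] x [0.62  0.701] y [0.195 0.211]
  z0.125 n11613 med [0.669 0.193 0.129] x [0.627 0.699] y [0.144 0.234]
  z0.137 n470 med [0.667 0.227 0.142] x [0.654 0.676] y [0.077 0.232]
  z0.149 n107 med [0.651 0.091 0.155] x [0.648 0.668] y [0.089 0.222]
  z0.161 n71 med [0.663 0.217 0.167] x [0.647 0.665] y [0.09  0.222]
  z0.173 n41 med [0.662 0.22  0.177] x [0.646 0.663] y [0.092 0.223]
  z0.185 n2854 med [0.652 0.182 0.19 ] x [0.644 0.659] y [0.111 0.22 ]
```

The case now hangs nearly level under a standing handle (5.0 N on the wrist). I'll set it down softly and release the bar. A straight-down tool can't get under the housing, so I'll then see how the arm behaves near its reach limit.

Emit:
send_rows:
  rows: "0 0 0.05 0;0 0 0.09 0;0 0 0.12 0;0 0 0.145 0;0 0 0.16 0;0 0 0.172 0;0 0 0.182 0;0 0 0.188 0;0 0 0.192 0;0 0 0.192 0"

```text
clock: 13.82
tool_pos: [0.6511, 0.1568, 0.0864]
eef_rot: [0.748, 0.664, 0.001, 0.001]
contact_force: [-1.5, -2.9, 5.4]
opening: 0.095
finger_force: 10.0
```

```bash
python3 look2.py
```

```text
[0.6511 0.1568 0.0864] [-1.54 -2.92  5.44] [-0.542  0.333 -0.02 ] 0.09454142451868236 [ 0.004 -0.    -1.   ]
scene 2138
  z0.009 n155 med [0.696 0.165 0.016] x [0.66  0.704] y [0.077 0.24 ]
  z0.021 n164 med [0.696 0.167 0.028] x [0.668 0.704] y [0.08  0.239]
  z0.033 n168 med [0.696 0.166 0.039] x [0.67  0.703] y [0.08  0.238]
  z0.045 n142 med [0.696 0.172 0.052] x [0.654 0.705] y [0.076 0.241]
  z0.057 n177 med [0.697 0.168 0.063] x [0.665 0.705] y [0.082 0.24 ]
  z0.069 n1174 med [0.67  0.171 0.076] x [0.63  0.699] y [0.082 0.234]
  z0.081 n49 med [0.665 0.226 0.087] x [0.651 0.675] y [0.076 0.234]
  z0.093 n11 med [0.664 0.221 0.099] x [0.663 0.668] y [0.218 0.223]
  z0.105 n6 med [0.663 0.221 0.112] x [0.662 0.666] y [0.219 0.224]
  z0.117 n11 med [0.663 0.221 0.121] x [0.649 0.665] y [0.193 0.224]
  z0.129 n80 med [0.658 0.196 0.137] x [0.653 0.663] y [0.168 0.222]
wrist 15214
  z0.045 n52 med [0.705 0.196 0.056] x [0.617 0.707] y [0.184 0.206]
  z0.057 n55 med [0.62  0.203 0.065] x [0.618 0.621] y [0.196 0.211]
  z0.069 n11750 med [0.666 0.194 0.075] x [0.624 0.697] y [0.145 0.234]
  z0.081 n446 med [0.664 0.228 0.087] x [0.652 0.672] y [0.078 0.232]
  z0.093 n39 med [0.65  0.091 0.099] x [0.649 0.665] y [0.088 0.223]
  z0.105 n16 med [0.664 0.221 0.111] x [0.662 0.665] y [0.218 0.223]
  z0.117 n18 med [0.655 0.166 0.123] x [0.64  0.668] y [0.165 0.222]
  z0.129 n2832 med [0.654 0.182 0.136] x [0.645 0.66 ] y [0.112 0.22 ]
```

Emit:
send_rows:
  rows: "0 0 0 0;0 0 0 0;0 0 0 0;0 0 0 0;0 0 -0.13 0;0 0 -0.26 0;0 0 -0.4 0;0 0 -0.53 0;0 0 -0.66 0;0 0 -0.8 0"
  jaw: -0.3

```text
clock: 14.75
tool_pos: [0.6488, 0.157, 0.3252]
eef_rot: [0.747, 0.665, -0.0, -0.0]
contact_force: [0.8, -0.3, -0.3]
opening: 0.647
finger_force: 0.0
```

Emit:
send_rows:
  rows: "0 1 -0.6 0;0 1 -0.6 0;0 1 -0.6 0;0 1 -0.6 0;0 1 -0.6 0;0 1 -0.6 0;0 1 -0.6 0;0 1 -0.6 0;0 1 -0.6 0;0 1 -0.6 0"

```text
clock: 15.58
tool_pos: [0.7982, 0.1323, 0.4152]
eef_rot: [0.746, 0.666, 0.012, 0.009]
contact_force: [-0.1, 1.5, 0.9]
opening: 0.648
finger_force: 0.0
```

```bash
python3 -c "
from h import *
s=sensors.get_state(); M=R.from_quat(s['eef_rot']).as_matrix(); print(s['tool_pos'],s['q'].round(3)); print(M.round(3))"
```

```text
[0.79817568 0.13230847 0.41516458] [-0.144  1.032 -1.235  0.138  1.169  2.029 -0.403]
[[ 0.114  0.993  0.03 ]
 [ 0.994 -0.114  0.003]
 [ 0.006  0.03  -1.   ]]
```

Emit:
send_rows:
  rows: "0 1 -0.8 0;0 1 -0.8 0;0 1 -0.8 0;0 1 -0.8 0;0 1 -0.8 0;0 1 -0.8 0;0 1 -0.8 0;0 1 -0.8 0"

```text
clock: 16.25
tool_pos: [0.7951, 0.1029, 0.4443]
eef_rot: [0.745, 0.667, 0.021, 0.015]
contact_force: [0.4, -0.0, -0.1]
opening: 0.65
finger_force: 0.0
```

```bash
python3 -c "
from h import *
s=sensors.get_state(); M=R.from_quat(s['eef_rot']).as_matrix(); print(s['tool_pos'],s['q'].round(3)); print(M.round(3))"
```

```text
[0.79505775 0.10294127 0.4442506 ] [-0.176  0.985 -0.193  0.136  0.185  1.972 -0.314]
[[ 0.11   0.993  0.051]
 [ 0.994 -0.111  0.005]
 [ 0.011  0.05  -0.999]]
```

Emit:
send_rows:
  rows: "0 -0.15 0 0;0 -0.3 0 0;0 -0.45 0 0;0 -0.6 0 0;0 -0.6 0 0"

```text
clock: 16.67
tool_pos: [0.6591, 0.1179, 0.4377]
eef_rot: [0.745, 0.666, 0.021, 0.015]
contact_force: [0.6, 0.2, 0.5]
opening: 0.651
finger_force: 0.0
```

```bash
python3 -c "
from h import *
s=sensors.get_state(); M=R.from_quat(s['eef_rot']).as_matrix(); print(s['tool_pos'],s['q'].round(3)); print(M.round(3))"
```

```text
[0.65914001 0.11791504 0.43770933] [-0.127  0.581 -0.269  1.054  0.16   1.475 -0.473]
[[ 0.112  0.992  0.051]
 [ 0.994 -0.112  0.004]
 [ 0.01   0.051 -0.999]]
```

The small tilt gained at the reach limit (2.9° outward) stays in the commanded pose after coming back. So short pushes at the limit can lean the tool, giving the slant needed to pass below the dial housing. I'll do this in free space, lower down.

Emit:
send_rows:
  rows: "0 0.14 0.07 0;0 0.28 0.14 0;0 0.4 0.21 0;0 0.5 0.28 0;0 0.6 0.35 0;0 0.7 0.4 0;0 0.8 0.4 0;0 0.9 0.4 0"

```text
clock: 17.33
tool_pos: [0.8646, 0.0887, 0.3056]
eef_rot: [0.746, 0.666, 0.023, 0.015]
contact_force: [-0.3, -0.8, 0.4]
opening: 0.651
finger_force: 0.0
```

Emit:
send_rows:
  rows: "0 1 0.1 0;0 1 0.1 0"

```text
clock: 17.5
tool_pos: [0.8872, 0.0778, 0.2977]
eef_rot: [0.744, 0.666, 0.042, 0.03]
contact_force: [-1.0, 0.6, 0.4]
opening: 0.652
finger_force: 0.0
```

Emit:
send_rows:
  rows: "0 1 0.1 0;0 1 0.1 0"

```text
clock: 17.67
tool_pos: [0.9077, 0.0636, 0.2766]
eef_rot: [0.744, 0.665, 0.054, 0.041]
contact_force: [-1.0, -1.0, -0.2]
opening: 0.65
finger_force: 0.0
```

Emit:
send_rows:
  rows: "0 1 0.1 0;0 1 0.1 0"

```text
clock: 17.83
tool_pos: [0.9263, 0.051, 0.2593]
eef_rot: [0.743, 0.664, 0.067, 0.051]
contact_force: [0.6, 0.5, -0.3]
opening: 0.654
finger_force: 0.0
```

```bash
cat > st.py <<'E'
from h import *
s=sensors.get_state(); M=R.from_quat(s['eef_rot']).as_matrix(); print(s['clock'],s['tool_pos'].round(4),s['q'].round(3),s["contact_force"].round(1)); print(M.round(3).tolist(),"tilt",np.degrees(np.arccos(-M[2,2])).round(2))
E
python3 st.py
```

```text
17.8333 [0.9263 0.051  0.2593] [-0.138  1.266  0.979  0.136 -0.958  1.631 -0.136] [ 0.6  0.5 -0.3]
[[0.11, 0.98, 0.167], [0.993, -0.113, 0.013], [0.031, 0.164, -0.986]] tilt 9.61
```

Emit:
send_rows:
  rows: "0 1 -0.1 0;0 1 -0.1 0"

```text
clock: 18.0
tool_pos: [0.9392, 0.0395, 0.2599]
eef_rot: [0.742, 0.663, 0.08, 0.061]
contact_force: [0.8, -0.5, -0.9]
opening: 0.648
finger_force: 0.0
```

Emit:
send_rows:
  rows: "0 1 -0.1 0;0 1 -0.1 0"

```text
clock: 18.17
tool_pos: [0.9516, 0.0289, 0.265]
eef_rot: [0.74, 0.662, 0.094, 0.073]
contact_force: [0.2, -0.6, -0.1]
opening: 0.653
finger_force: 0.0
```

Emit:
send_rows:
  rows: "0 1 -0.1 0;0 1 -0.1 0"

```text
clock: 18.33
tool_pos: [0.9629, 0.0188, 0.2713]
eef_rot: [0.739, 0.66, 0.107, 0.084]
contact_force: [0.3, -0.0, -0.2]
opening: 0.647
finger_force: 0.0
```

Emit:
send_rows:
  rows: "0 1 -0.1 0;0 1 -0.1 0"

```text
clock: 18.5
tool_pos: [0.9738, 0.0091, 0.2798]
eef_rot: [0.737, 0.658, 0.12, 0.095]
contact_force: [0.1, -0.4, 0.3]
opening: 0.652
finger_force: 0.0
```

Emit:
send_rows:
  rows: "0 1 -0.1 0;0 1 -0.1 0"

```text
clock: 18.67
tool_pos: [0.9837, 0.0001, 0.2905]
eef_rot: [0.735, 0.656, 0.133, 0.107]
contact_force: [0.4, 0.2, -0.8]
opening: 0.651
finger_force: 0.0
```

Emit:
send_rows:
  rows: "0 1 -0.1 0;0 1 -0.1 0"

```text
clock: 18.83
tool_pos: [0.9926, -0.0083, 0.3031]
eef_rot: [0.733, 0.654, 0.145, 0.119]
contact_force: [-0.1, 0.9, 0.5]
opening: 0.649
finger_force: 0.0
```

```bash
python3 st.py
```

```text
18.8333 [ 0.9926 -0.0083  0.3031] [-0.069  1.24   0.999  0.135 -1.     1.45  -0.067] [-0.1  0.9  0.5]
[[0.103, 0.924, 0.368], [0.993, -0.117, 0.016], [0.058, 0.364, -0.93]] tilt 21.63
```

Emit:
send_rows:
  rows: "0 1 -0.1 0;0 1 -0.1 0"

```text
clock: 19.0
tool_pos: [1.0006, -0.0161, 0.3176]
eef_rot: [0.731, 0.652, 0.158, 0.13]
contact_force: [-0.6, 0.3, -0.6]
opening: 0.648
finger_force: 0.0
```

Emit:
send_rows:
  rows: "0 1 0 0;0 1 0 0"

```text
clock: 19.17
tool_pos: [1.0102, -0.0233, 0.327]
eef_rot: [0.728, 0.649, 0.17, 0.142]
contact_force: [0.4, 0.3, -0.1]
opening: 0.651
finger_force: 0.0
```

Emit:
send_rows:
  rows: "0 1 0 0;0 1 0 0"

```text
clock: 19.33
tool_pos: [1.0191, -0.0302, 0.3377]
eef_rot: [0.725, 0.646, 0.182, 0.153]
contact_force: [-0.0, 1.0, -0.4]
opening: 0.646
finger_force: 0.0
```

Emit:
send_rows:
  rows: "0 1 0 0;0 1 0 0"

```text
clock: 19.5
tool_pos: [1.027, -0.0367, 0.3513]
eef_rot: [0.722, 0.643, 0.194, 0.165]
contact_force: [0.1, 0.6, -0.0]
opening: 0.655
finger_force: 0.0
```

Emit:
send_rows:
  rows: "0 1 0 0;0 1 0 0"

```text
clock: 19.67
tool_pos: [1.0339, -0.0427, 0.3668]
eef_rot: [0.719, 0.64, 0.206, 0.177]
contact_force: [0.3, 0.2, 0.0]
opening: 0.649
finger_force: 0.0
```

Emit:
send_rows:
  rows: "0 -0.13 0 0;0 -0.26 0 0;0 -0.4 0 0;0 -0.53 0 0;0 -0.66 0 0;0 -0.66 0 0"

```text
clock: 20.17
tool_pos: [0.903, -0.0232, 0.2876]
eef_rot: [0.718, 0.641, 0.205, 0.177]
contact_force: [1.4, -1.2, 0.4]
opening: 0.651
finger_force: 0.0
```

```bash
python3 st.py
python3 - <<'E'
from h import *
# bystanders near the hook from the first pictures, and scale yaw
T=np.load("top.npz"); w=cloud("top",T["d"])
b=w[195:240,338:388].reshape(-1,3); b=b[(b[:,2]>.02)]; print("box",np.percentile(b,[1,99],axis=0).round(3))
S=np.load("scene.npz"); w=cloud("scene",S["d"]); hs=cv2.cvtColor(S["p"],cv2.COLOR_RGB2HSV)
m=(w[...,2]>.006)&(w[...,2]<.017)&(hs[...,1]<70)&(w[...,1]>-.3)&(w[...,1]<-.05)&(w[...,0]>.53); b=w[m]
r=cv2.minAreaRect(b[:,:2].astype(np.float32)); print("base",len(b),r)
E
```

```text
20.1667 [ 0.903  -0.0232  0.2876] [-0.358  0.918  0.817  1.238 -0.999  0.781  0.528] [ 1.4 -1.2  0.4]
[[0.095, 0.848, 0.521], [0.993, -0.116, 0.008], [0.068, 0.517, -0.853]] tilt 31.41
box [[ 0.306 -0.473  0.021]
 [ 0.56   0.017  1.793]]
base 3812 ((0.6930822134017944, -0.18138274550437927), (0.19304992258548737, 0.28116071224212646), 88.50238037109375)
```

```bash
cat > case.py <<'E'
from h import *
for n in ("scene","top"):
    c=cal(n); p,d=eyes.snapshot(n); cv2.imwrite(f"pics/e_{n}.png",p[...,::-1]); w=cloud(n,d,c); hs=cv2.cvtColor(p,cv2.COLOR_RGB2HSV)
    q=w[(hs[...,1]<60)&(hs[...,2]>90)&(d>0)]; q=q[(abs(q[:,0]-.66)<.08)&(abs(q[:,1]-.157)<.11)&(q[:,2]<.16)]
    lid=q[abs(q[:,2]-.075)<.005]; r=cv2.minAreaRect(lid[:,:2].astype(np.float32)); print(n,"lid",len(lid),np.round(r[0],4),np.round(r[1],3),round(r[2],2))
    h=q[q[:,2]>.122]
    if len(h)>20:
        l=cv2.fitLine(h[:,:2].astype(np.float32),cv2.DIST_HUBER,0,.001,.001).ravel(); t=(h[:,:2]-h[:,:2].mean(0))@l[:2]; m=h[:,:2].mean(0)+l[:2]*(np.percentile(t,1)+np.percentile(t,99))/2
        print(" bar",len(h),l[:2].round(4),"len",np.ptp(t).round(3),"mid",m.round(4),"z95",np.percentile(h[:,2],95).round(4))
    if n=="top":
        b=w[(hs[...,1]<40)&(hs[...,2]>150)&(w[...,0]>.42)&(w[...,0]<.6)&(w[...,1]<-.2)&(w[...,1]>-.42)&(w[...,2]>.02)&(w[...,2]<.2)]; print("box",len(b),np.percentile(b,[1,99],axis=0).round(3) if len(b) else "")
E
python3 case.py
```

```text
scene lid 1377 [0.6575 0.1559] [0.172 0.083] 83.26
 bar 182 [0.1184 0.993 ] len 0.137 mid [0.6533 0.1561] z95 0.1401
top lid 234 [0.6588 0.192 ] [0.094 0.08 ] 83.31
 bar 36 [0.0984 0.9951] len 0.055 mid [0.6539 0.1968] z95 0.1419
box 293 [[ 0.444 -0.418  0.023]
 [ 0.553 -0.35   0.088]]
```

Run:
```python
from h import *
s=sensors.get_state(); M=R.from_quat(s["eef_rot"]).as_matrix()
for n in ("scene","top"):
    c=cal(n); p,d=eyes.snapshot(n); w=cloud(n,d,c).reshape(-1,3); ok=(w[:,2]>.15)&(d.ravel()>0)
    t=(w[ok]-s["tool_pos"])@M; t=t[(abs(t[:,0])<.12)&(abs(t[:,1])<.16)]; h=-t[:,2]
    for a in np.arange(0,.34,.02):
        b=t[(h>a)&(h<=a+.02)]
        if len(b)>5: print(n,f"h{a:.2f} n{len(b)} x {np.percentile(b[:,0],[2,98]).round(3)} y {np.percentile(b[:,1],[2,98]).round(3)}")
plan((.6479-.046*0,.1083,.25),-6.7)
```

```text
scene h0.02 n33 x [-0.009  0.011] y [-0.035  0.043]
scene h0.04 n214 x [-0.008  0.012] y [-0.041  0.046]
scene h0.06 n220 x [-0.008  0.012] y [-0.042  0.047]
scene h0.08 n157 x [-0.008  0.014] y [-0.046  0.053]
scene h0.10 n678 x [-0.029  0.036] y [-0.078  0.088]
scene h0.12 n761 x [-0.028  0.035] y [-0.08   0.095]
scene h0.14 n719 x [-0.026  0.034] y [-0.086  0.095]
scene h0.16 n298 x [-0.018  0.025] y [-0.036  0.019]
scene h0.18 n374 x [-0.026  0.037] y [-0.033  0.038]
scene h0.20 n315 x [-0.016  0.037] y [-0.006  0.039]
scene h0.22 n401 x [-0.019  0.039] y [-0.01   0.039]
scene h0.24 n399 x [-0.019  0.038] y [-0.011  0.037]
scene h0.26 n398 x [-0.019  0.038] y [-0.012  0.044]
scene h0.28 n411 x [-0.019  0.038] y [-0.011  0.04 ]
scene h0.30 n438 x [-0.117  0.039] y [-0.071  0.04 ]
scene h0.32 n528 x [-0.117  0.052] y [-0.065  0.051]
top h0.10 n21 x [-0.029  0.035] y [0.026 0.069]
top h0.12 n158 x [-0.03   0.036] y [0.035 0.1  ]
top h0.14 n264 x [-0.028  0.036] y [0.039 0.103]
top h0.18 n17 x [-0.022  0.04 ] y [0.005 0.045]
top h0.20 n14 x [-0.018  0.034] y [0.028 0.046]
top h0.22 n29 x [-0.029  0.04 ] y [0.009 0.045]
top h0.24 n22 x [-0.027  0.037] y [0.02  0.044]
top h0.26 n14 x [-0.021  0.025] y [0.034 0.052]
top h0.32 n18 x [-0.119  0.039] y [-0.122  0.042]
t 20.37 pos [ 0.9023 -0.0238  0.2864] yawY -8.16 -> row [ 0.3443 -0.8368 -0.3304] -0.0041 rows~ 7.0
```

```bash
python3 -c "
from h import *
plan((.6105,.108,.19),-6.7)"
```

```text
t 20.37 pos [ 0.9023 -0.0238  0.2864] yawY -8.16 -> row [ 0.3166 -1.0451 -0.2237] -0.0041 rows~ 9.0
```

Emit:
send_rows:
  rows: "0.1 -0.12 -0.1 0;0.2 -0.25 -0.22 0;0.3 -0.4 -0.22 -0.004;0.317 -0.53 -0.224 -0.004;0.317 -0.66 -0.224 -0.004;0.317 -0.8 -0.224 -0.004;0.317 -0.93 -0.224 -0.004;0.317 -1 -0.224 -0.004;0.317 -1 -0.224 -0.004"

```text
clock: 21.12
tool_pos: [0.6332, 0.1123, 0.2156]
eef_rot: [0.715, 0.652, 0.19, 0.167]
contact_force: [0.7, -0.9, 0.4]
opening: 0.649
finger_force: 0.0
```

```bash
python3 st.py; python3 -c "
from h import *
s=sensors.get_state(); M=R.from_quat(s['eef_rot']).as_matrix(); B=np.array([.6479,.1083,.1335])
plan(B+.052*M[:,2]-.002*M[:,1],-6.7)"
```

```text
21.1167 [0.6332 0.1123 0.2156] [-0.545  0.573  0.333  2.075 -1.     0.045  0.591] [ 0.7 -0.9  0.4]
[[0.078, 0.869, 0.489], [0.996, -0.094, 0.008], [0.053, 0.486, -0.872]] tilt 29.3
t 21.12 pos [0.6332 0.1123 0.2156] yawY -6.19 -> row [-0.0238 -0.096   0.4359] 0.0014 rows~ 4.0
```

Emit:
send_rows:
  rows: "-0.024 -0.09 0.1 0;-0.024 -0.096 0.2 0;-0.024 -0.096 0.28 0;-0.024 -0.096 0.34 0;-0.024 -0.096 0.39 0;-0.024 -0.096 0.42 0;-0.024 -0.096 0.436 0;-0.024 -0.096 0.436 0"

```text
clock: 21.78
tool_pos: [0.7096, 0.1096, 0.1223]
eef_rot: [0.722, 0.652, 0.168, 0.163]
contact_force: [2.9, -2.3, 20.0]
opening: 0.647
finger_force: 10.0
```

```bash
python3 st.py
python3 - <<'E'
from h import *
s=sensors.get_state(); M=R.from_quat(s['eef_rot']).as_matrix(); B=np.array([.6479,.1083,.1335])
print("bar in tool frame",M.T@(B-s["tool_pos"])); plan(B+.052*M[:,2]-.002*M[:,1],-6.7)
c=cal("wrist"); p,d=eyes.snapshot("wrist"); cv2.imwrite("pics/f_wrist.png",p[...,::-1]); w=cloud("wrist",d,c)
hs=cv2.cvtColor(p,cv2.COLOR_RGB2HSV); m=(hs[...,1]<60)&(hs[...,2]>110)&(w[...,2]>.118)&(w[...,2]<.15)&(abs(w[...,0]-.655)<.03)&(abs(w[...,1]-.156)<.09); q=w[m]
l=cv2.fitLine(q[:,:2].astype(np.float32),cv2.DIST_HUBER,0,.001,.001).ravel() if len(q)>10 else 0; print(len(q),l,np.percentile(q,[2,50,98],axis=0).round(4))
E
```

```text
21.7833 [0.7096 0.1096 0.1223] [-0.443  0.798  0.262  1.887 -1.     0.042  0.588] [ 2.9 -2.3 20. ]
[[0.095, 0.886, 0.455], [0.995, -0.098, -0.016], [0.03, 0.454, -0.891]] tilt 27.06
bar in tool frame [-0.00679693 -0.04942289 -0.03804757]
t 21.78 pos [0.7096 0.1096 0.1223] yawY -6.32 -> row [-0.0227 -0.1714  0.0465] 0.0011 rows~ 2.0
3053 [0.11438262 0.99343675 0.6648281  0.17573568] [[0.6566 0.1251 0.132 ]
 [0.665  0.1773 0.1358]
 [0.6728 0.2197 0.1377]]
```

Emit:
send_rows:
  rows: "0 -0.02 -0.05 0;0 -0.05 -0.12 0;0 -0.08 -0.25 0;0 -0.1 -0.35 0;0 -0.1 -0.4 0;0 -0.1 -0.4 0"

```text
clock: 22.33
tool_pos: [0.6215, 0.1172, 0.2138]
eef_rot: [0.721, 0.654, 0.164, 0.157]
contact_force: [0.2, 0.5, 0.1]
opening: 0.65
finger_force: 0.0
```

```bash
python3 st.py; python3 case.py
```

```text
22.3333 [0.6215 0.1172 0.2138] [-0.683  0.604  0.532  2.051 -0.961  0.183  0.523] [0.2 0.5 0.1]
[[0.09, 0.892, 0.443], [0.995, -0.095, -0.012], [0.031, 0.442, -0.897]] tilt 26.3
scene lid 1355 [0.6571 0.1554] [0.171 0.083] 83.4
 bar 188 [0.1175 0.9931] len 0.139 mid [0.6627 0.1547] z95 0.1404
top lid 379 [0.6546 0.1542] [0.171 0.08 ] 83.31
 bar 43 [0.1406 0.9901] len 0.141 mid [0.6579 0.1545] z95 0.1405
box 302 [[ 0.444 -0.419  0.021]
 [ 0.566 -0.225  0.087]]
```

```bash
cat > bar.py <<'E'
from h import *
import sys
s=sensors.get_state(); M=R.from_quat(s['eef_rot']).as_matrix(); B=np.array([.6550,.107,.1345]); k=float(sys.argv[1])
print("q",s["q"].round(3),"tilt",np.degrees(np.arccos(-M[2,2])).round(1),"F",s["contact_force"].round(1),"bar in tool",(M.T@(B-s["tool_pos"])).round(4)); plan(B+k*M[:,2]-.002*M[:,1],-6.7)
E
python3 bar.py -0.02
```

```text
q [-0.679  0.609  0.526  2.052 -0.962  0.181  0.524] tilt 26.0 F [-0.3  0.7 -1. ] bar in tool [-0.0094 -0.0014  0.0834]
t 22.43 pos [0.6206 0.1173 0.2103] yawY -5.98 -> row [-0.0313 -0.0114  0.2113] 0.002 rows~ 2.0
```

Emit:
send_rows:
  rows: "-0.03 -0.012 0.07 0;-0.031 -0.012 0.14 0.002;-0.031 -0.012 0.21 0.002;-0.031 -0.012 0.21 0.002"

```text
clock: 22.77
tool_pos: [0.6448, 0.1072, 0.15]
eef_rot: [0.727, 0.651, 0.157, 0.151]
contact_force: [0.4, -0.7, -0.0]
opening: 0.648
finger_force: 0.0
```

```bash
python3 bar.py 0.01
```

```text
q [-0.489  0.697  0.283  2.024 -1.     0.042  0.573] tilt 25.1 F [ 0.4 -0.7 -0. ] bar in tool [0.0004 0.0027 0.0183]
t 22.77 pos [0.6448 0.1072 0.15  ] yawY -6.77 -> row [0.0013 0.0022 0.0945] -0.0002 rows~ 1.0
```

Emit:
send_rows:
  rows: "0 0 0.04 0;0 0 0.08 0"

```text
clock: 22.93
tool_pos: [0.657, 0.1081, 0.135]
eef_rot: [0.728, 0.651, 0.154, 0.15]
contact_force: [0.4, 0.5, -0.1]
opening: 0.651
finger_force: 0.0
```

```bash
python3 bar.py 0.03
```

```text
q [-0.475  0.733  0.272  1.993 -1.     0.043  0.572] tilt 24.8 F [ 0.4  0.5 -0.1] bar in tool [-0.0014 -0.0018 -0.0003]
t 22.93 pos [0.657  0.1081 0.135 ] yawY -6.83 -> row [-0.0045 -0.0128  0.0988] -0.0004 rows~ 1.0
```

Emit:
send_rows:
  rows: "-0.005 -0.02 0.06 0;-0.005 -0.03 0.11 0"

```text
clock: 23.1
tool_pos: [0.6686, 0.1094, 0.1081]
eef_rot: [0.73, 0.652, 0.146, 0.145]
contact_force: [0.0, -0.2, 0.2]
opening: 0.649
finger_force: 0.0
```

```bash
python3 bar.py 0.052
```

```text
q [-0.458  0.789  0.256  1.954 -1.     0.043  0.569] tilt 23.8 F [ 0.  -0.2  0.2] bar in tool [-0.0033 -0.0015 -0.0295]
t 23.1 pos [0.6686 0.1094 0.1081] yawY -6.75 -> row [-0.0109 -0.0116  0.0748] -0.0001 rows~ 1.0
```

Emit:
send_rows:
  rows: "-0.011 -0.015 0.04 0;-0.011 -0.025 0.08 0;-0.011 -0.025 0.08 0"

```text
clock: 23.35
tool_pos: [0.6751, 0.1081, 0.087]
eef_rot: [0.731, 0.653, 0.139, 0.141]
contact_force: [0.2, 1.2, -0.2]
opening: 0.649
finger_force: 0.0
```

```bash
python3 bar.py 0.052
```

```text
q [-0.442  0.829  0.244  1.928 -1.     0.043  0.57 ] tilt 22.9 F [ 0.2  1.2 -0.2] bar in tool [-0.0024  0.0002 -0.0515]
t 23.35 pos [0.6751 0.1081 0.087 ] yawY -6.68 -> row [-0.0079 -0.006   0.0016] 0.0001 rows~ 1.0
```

Emit:
send_rows:
  rows: "0 0 0 0;0 0 0 0;0 0 0 0;0 0 0 0;0 0 0 0;0 0 0 0;0 0 0 0;0 0 0 0;0 0 0 0;0 0 0 0"
  jaw: 1
  force: 55

```text
clock: 24.18
tool_pos: [0.6747, 0.1082, 0.0889]
eef_rot: [0.731, 0.653, 0.14, 0.142]
contact_force: [-0.4, -0.1, 1.3]
opening: 0.078
finger_force: 55.0
```

Emit:
send_rows:
  rows: "0 0.01 -0.03 0;0 0.025 -0.06 0;0 0.04 -0.1 0;0 0.055 -0.14 0;0 0.055 -0.14 0;0 0.055 -0.14 0"

```text
clock: 24.68
tool_pos: [0.6728, 0.1077, 0.1333]
eef_rot: [0.731, 0.653, 0.139, 0.141]
contact_force: [0.0, 0.2, -5.7]
opening: 0.08
finger_force: 55.0
```

```bash
python3 st.py
cat > hang.py <<'E'
from h import *
s=sensors.get_state(); M=R.from_quat(s['eef_rot']).as_matrix(); G=s["tool_pos"]-.050*M[:,2]+.002*M[:,1]; print("grip",G.round(4),"moment",s["moment"].round(2))
for n in ("scene","top"):
    c=cal(n); p,d=eyes.snapshot(n); cv2.imwrite(f"pics/g_{n}.png",p[...,::-1]); w=cloud(n,d,c); hs=cv2.cvtColor(p,cv2.COLOR_RGB2HSV)
    q=w[(hs[...,1]<60)&(hs[...,2]>120)&(d>0)]; D=q-G
    h=q[(abs(D[:,0])<.035)&(D[:,1]>.02)&(D[:,1]<.135)&(abs(D[:,2])<.035)]
    if len(h)>15:
        l=cv2.fitLine(h.astype(np.float32),cv2.DIST_HUBER,0,.001,.001).ravel(); print(n,"bar",len(h),l[:3].round(3),"at grip+.05:",(l[3:]+l[:3]*((G[1]+.05-l[4])/l[1])).round(4),"ymax",np.percentile(h[:,1],99).round(3))
    b=q[(abs(D[:,0])<.07)&(D[:,1]>-.06)&(D[:,1]<.15)&(D[:,2]<-.045)&(D[:,2]>-.075)]
    if len(b)>30:
        A=np.c_[b[:,:2]-G[:2],np.ones(len(b))]; k=np.linalg.lstsq(A,b[:,2]-G[2],rcond=None)[0]; print("  lid slope dx,dy,off",k.round(3),len(b))
E
python3 hang.py
```

```text
24.6833 [0.6728 0.1077 0.1333] [-0.545  0.777  0.423  1.917 -0.972  0.19   0.53 ] [ 0.   0.2 -5.7]
[[0.107, 0.915, 0.389], [0.994, -0.106, -0.024], [0.019, 0.389, -0.921]] tilt 22.91
grip [0.6552 0.1087 0.1801] moment [-0.27  0.69 -0.06]
scene bar 146 [ 0.113  0.992 -0.054] at grip+.05: [0.663  0.1587 0.1787] ymax 0.222
  lid slope dx,dy,off [-0.016 -0.044 -0.059] 1388
top bar 58 [ 0.134  0.985 -0.11 ] at grip+.05: [0.6577 0.1587 0.18  ] ymax 0.223
  lid slope dx,dy,off [-0.018 -0.045 -0.061] 385
```

The grip holds. The case is 44 mm up, off level by only 2.5° along its length, and the tool leans 23°, which by my numbers just clears the housing. I'll carry it clear and line up on the −x side of the hook.

```bash
cat > pg.py <<'E'
from h import *
import sys
a=list(map(float,sys.argv[1:5])); s=sensors.get_state(); M=R.from_quat(s['eef_rot']).as_matrix(); off=-.050*M[:,2]+.002*M[:,1]
print("grip",(s["tool_pos"]+off).round(4),"F",s["contact_force"].round(1),"tilt",np.degrees(np.arccos(-M[2,2])).round(1),"q",s["q"].round(2)); plan(np.array(a[:3])-off,a[3])
E
python3 pg.py .56 .1 .30 -6
```

```text
grip [0.6547 0.1087 0.1792] F [ 0.9  0.4 -4.4] tilt 22.8 q [-0.54  0.78  0.42  1.92 -0.97  0.19  0.53]
t 24.78 pos [0.6722 0.1077 0.1323] yawY -6.64 -> row [-0.055  -0.1301 -0.4926] -0.0018 rows~ 4.0
```

Emit:
send_rows:
  rows: "0 0 -0.06 0;0 -0.02 -0.13 0;-0.02 -0.04 -0.2 0;-0.04 -0.07 -0.28 0;-0.05 -0.1 -0.36 0;-0.055 -0.12 -0.44 0;-0.055 -0.13 -0.49 0;-0.055 -0.13 -0.49 0"

```text
clock: 25.45
tool_pos: [0.5774, 0.0989, 0.2546]
eef_rot: [0.731, 0.653, 0.14, 0.141]
contact_force: [0.4, -0.1, -5.0]
opening: 0.084
finger_force: 55.0
```

```bash
python3 pg.py .54 -.16 .30 -1
```

```text
grip [0.5598 0.0998 0.3014] F [ 0.4 -0.1 -5. ] tilt 23.0 q [-0.83  0.54  0.77  2.07 -0.81  0.37  0.4 ]
t 25.45 pos [0.5774 0.0989 0.2546] yawY -6.7 -> row [-0.868   0.031  -0.0014] -0.0158 rows~ 7.0
```

Emit:
send_rows:
  rows: "-0.04 0 0 -0.001;-0.11 0 0 -0.003;-0.2 0.005 0 -0.005;-0.31 0.01 0 -0.007;-0.43 0.015 0 -0.009;-0.55 0.02 0 -0.011;-0.66 0.025 0 -0.013;-0.76 0.03 0 -0.015;-0.83 0.031 0 -0.016;-0.868 0.031 0 -0.016"

```text
clock: 26.28
tool_pos: [0.5585, -0.1665, 0.2513]
eef_rot: [0.699, 0.687, 0.131, 0.15]
contact_force: [0.3, -0.6, -3.7]
opening: 0.081
finger_force: 55.0
```

```bash
python3 pg.py .54 -.226 .285 -1
```

```text
grip [ 0.5409 -0.165   0.2981] F [ 0.3 -0.6 -3.7] tilt 23.0 q [ 0.    0.46  0.38  2.07 -0.83  0.35  1.04]
t 26.28 pos [ 0.5585 -0.1665  0.2513] yawY -0.73 -> row [-0.2022 -0.0173  0.0452] 0.0008 rows~ 2.0
```

Emit:
send_rows:
  rows: "-0.05 0 0 0;-0.1 -0.01 0.01 0;-0.15 -0.017 0.03 0;-0.19 -0.017 0.045 0;-0.202 -0.017 0.045 0;-0.202 -0.017 0.045 0;-0.202 -0.017 0.045 0"

```text
clock: 26.87
tool_pos: [0.5586, -0.2214, 0.2383]
eef_rot: [0.697, 0.689, 0.133, 0.148]
contact_force: [0.3, 0.6, -4.7]
opening: 0.079
finger_force: 55.0
```

```bash
python3 pg.py .54 -.226 .285 -1; python3 hang.py
python3 - <<'E'
from h import *
c=cal("scene"); p,d=eyes.snapshot("scene"); w=cloud("scene",d,c)
a=w.reshape(-1,3); m=(abs(a[:,0]-.63)<.04)&(abs(a[:,1]+.18)<.02)&(a[:,2]>.225)&(a[:,2]<.31)&(a[:,0]>.6); q=a[m]
for z in np.arange(.225,.31,.008):
    b=q[(q[:,2]>z)&(q[:,2]<=z+.008)]
    if len(b): print(round(z,3),len(b),np.sort(b[:,0])[[0,-1]].round(3),np.median(b[:,1]).round(4))
i=cv2.resize(p[60:290,90:330],(626,600),interpolation=2); cv2.imwrite("pics/hk1.png",i[...,::-1])
E
```

```text
grip [ 0.541  -0.2202  0.2851] F [ 0.3  0.6 -4.7] tilt 22.9 q [ 0.17  0.5   0.31  2.03 -0.86  0.37  1.17]
t 26.87 pos [ 0.5586 -0.2214  0.2383] yawY -0.45 -> row [-0.0193 -0.003  -0.0005] 0.0015 rows~ 1.0
grip [ 0.541  -0.2202  0.2851] moment [-0.09  0.6   0.05]
scene bar 103 [ 0.06   0.995 -0.082] at grip+.05: [ 0.5429 -0.1702  0.2829] ymax -0.107
  lid slope dx,dy,off [-0.05  -0.057 -0.059] 925
top bar 79 [ 0.021  0.991 -0.131] at grip+.05: [ 0.541  -0.1702  0.2823] ymax -0.108
  lid slope dx,dy,off [-0.021 -0.056 -0.062] 641
0.233 4 [0.626 0.635] -0.179
0.241 14 [0.621 0.645] -0.1783
0.249 10 [0.612 0.65 ] -0.1789
0.257 13 [0.612 0.651] -0.179
0.265 9 [0.609 0.652] -0.1793
0.273 8 [0.646 0.652] -0.1804
0.281 8 [0.645 0.653] -0.1789
0.289 9 [0.64  0.647] -0.179
0.297 8 [0.632 0.64 ] -0.1786
0.305 5 [0.63  0.639] -0.1791
```

View pics/hk1.png

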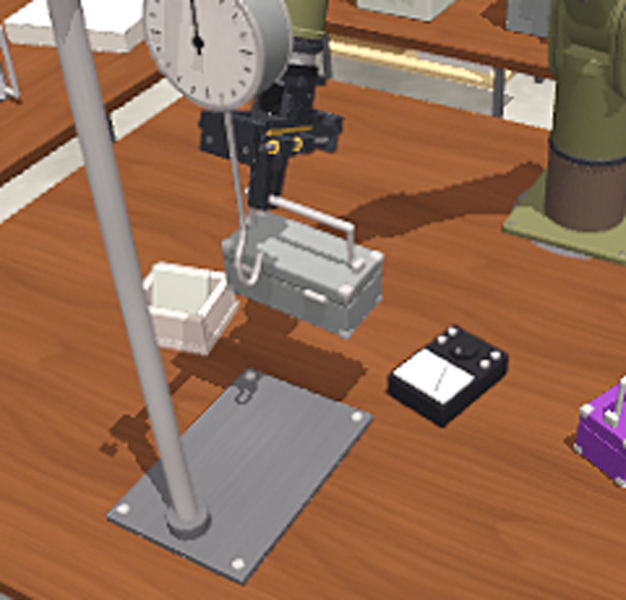

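The crop shows the case hanging level, clear on the −x side of the hook (bowl at px (248,275)), with the tool leaning away from the housing. The tip is at x≈0.612, top z≈0.266. The bar's middle is at about (0.5425, −0.1765, 0.2815). Going in over the tip now.

```bash
python3 pg.py .627 -.226 .286 -.7
```

```text
grip [ 0.5413 -0.2194  0.2857] F [ 0.5  0.5 -4.9] tilt 23.0 q [ 0.17  0.5   0.31  2.03 -0.86  0.37  1.17]
t 27.02 pos [ 0.5589 -0.2206  0.2389] yawY -0.35 -> row [-0.0179  0.2637  0.1109] 0.001 rows~ 3.0
```

Emit:
send_rows:
  rows: "-0.018 0.01 0.004 0;-0.018 0.035 0.015 0;-0.018 0.07 0.029 0;-0.018 0.11 0.046 0;-0.018 0.15 0.063 0;-0.018 0.18 0.076 0;-0.018 0.2 0.084 0;-0.018 0.2 0.084 0"

```text
clock: 27.68
tool_pos: [0.6255, -0.2277, 0.2393]
eef_rot: [0.696, 0.689, 0.133, 0.149]
contact_force: [0.8, 0.2, -3.7]
opening: 0.083
finger_force: 55.0
```

```bash
python3 pg.py .627 -.226 .286 -.7; python3 hang.py
python3 - <<'E'
from h import *
s=sensors.get_state(); M=R.from_quat(s["eef_rot"]).as_matrix()
# nearest gripper/arm points to housing and rod, from scene+top
for n in("scene","top"):
    c=cal(n); p,d=eyes.snapshot(n); w=cloud(n,d,c).reshape(-1,3); pp=p.reshape(-1,3).astype(int)
    dark=(pp.max(1)<75)&(w[:,2]>.33)&(w[:,2]<.62)&(abs(w[:,1]+.2)<.15)&(w[:,0]>.4)
    t=w[dark]; 
    for z in np.arange(.33,.62,.03):
        b=t[(t[:,2]>z)&(t[:,2]<=z+.03)]
        if len(b)>3: print(n,round(z,2),len(b),"xmax",np.percentile(b[:,0],98).round(3),"y",np.percentile(b[:,1],[2,98]).round(3))
E
```

```text
grip [ 0.6079 -0.2265  0.2861] F [ 0.8  0.2 -3.7] tilt 23.0 q [ 0.1   0.59  0.39  1.86 -0.81  0.47  1.06]
t 27.68 pos [ 0.6255 -0.2277  0.2393] yawY -0.31 -> row [0.0026 0.0586 0.0251] 0.0011 rows~ 1.0
grip [ 0.6079 -0.2265  0.2861] moment [-0.19  0.52 -0.01]
scene bar 139 [-0.019  0.977 -0.213] at grip+.05: [ 0.6115 -0.1765  0.2838] ymax -0.114
  lid slope dx,dy,off [-0.002 -0.065 -0.059] 965
top bar 92 [ 0.03   0.996 -0.081] at grip+.05: [ 0.6043 -0.1765  0.2815] ymax -0.113
  lid slope dx,dy,off [ 0.011 -0.052 -0.063] 621
scene 0.33 182 xmax 0.617 y [-0.223 -0.189]
scene 0.36 464 xmax 0.663 y [-0.256 -0.191]
scene 0.39 374 xmax 0.66 y [-0.253 -0.188]
scene 0.42 28 xmax 0.57 y [-0.195 -0.186]
scene 0.48 12 xmax 0.649 y [-0.189 -0.12 ]
scene 0.51 53 xmax 0.662 y [-0.195 -0.175]
scene 0.54 36 xmax 0.661 y [-0.215 -0.164]
scene 0.57 30 xmax 0.656 y [-0.218 -0.149]
scene 0.6 50 xmax 0.522 y [-0.217 -0.146]
top 0.33 19 xmax 0.605 y [-0.234 -0.19 ]
top 0.36 61 xmax 0.62 y [-0.254 -0.197]
top 0.39 8 xmax 0.622 y [-0.246 -0.187]
top 0.42 38 xmax 0.581 y [-0.238 -0.186]
top 0.51 6 xmax 0.599 y [-0.23  -0.184]
top 0.54 9 xmax 0.536 y [-0.214 -0.187]
top 0.57 64 xmax 0.535 y [-0.222 -0.178]
top 0.6 11 xmax 0.522 y [-0.215 -0.152]
```

Emit:
send_rows:
  rows: "0 0.015 0.006 0;0 0.03 0.013 0;0.002 0.045 0.019 0;0.002 0.06 0.026 0;0.002 0.066 0.028 0;0.002 0.066 0.028 0"

```text
clock: 28.38
tool_pos: [0.646, -0.2278, 0.2392]
eef_rot: [0.697, 0.689, 0.133, 0.149]
contact_force: [0.3, -0.9, -4.7]
opening: 0.081
finger_force: 55.0
```

```bash
python3 pg.py .63 -.226 .255 -.5; python3 hang.py
```

```text
grip [ 0.6283 -0.2266  0.286 ] F [ 0.3 -0.9 -4.7] tilt 23.0 q [ 0.08  0.61  0.41  1.8  -0.8   0.5   1.03]
t 28.38 pos [ 0.646  -0.2278  0.2392] yawY -0.38 -> row [ 0.0041 -0.0352  0.0972] 0.0003 rows~ 1.0
grip [ 0.6283 -0.2266  0.286 ] moment [-0.16  0.58 -0.01]
scene bar 167 [-0.064  0.995 -0.071] at grip+.05: [ 0.6364 -0.1766  0.2852] ymax -0.114
  lid slope dx,dy,off [-0.02  -0.068 -0.059] 1053
top bar 73 [ 0.033  0.997 -0.074] at grip+.05: [ 0.6264 -0.1766  0.2824] ymax -0.114
  lid slope dx,dy,off [-0.002 -0.048 -0.062] 609
```

Emit:
send_rows:
  rows: "0 -0.003 0.01 0;0 -0.008 0.025 0;0 -0.014 0.04 0;0 -0.02 0.055 0;0 -0.025 0.07 0;0 -0.03 0.083 0;0 -0.034 0.094 0;0 -0.037 0.102 0;0 -0.038 0.107 0;0 -0.038 0.107 0"

```text
clock: 29.32
tool_pos: [0.6472, -0.2288, 0.205]
eef_rot: [0.697, 0.689, 0.133, 0.148]
contact_force: [0.1, 1.0, -4.2]
opening: 0.086
finger_force: 55.0
```

```bash
python3 pg.py .63 -.226 .23 -.5; python3 hang.py
```

```text
grip [ 0.6296 -0.2276  0.2518] F [ 0.1  1.  -4.2] tilt 23.0 q [ 0.13  0.65  0.33  1.83 -0.86  0.42  1.09]
t 29.32 pos [ 0.6472 -0.2288  0.205 ] yawY -0.45 -> row [ 0.0069 -0.0271  0.0674] 0.0001 rows~ 1.0
grip [ 0.6296 -0.2276  0.2518] moment [-0.13  0.61  0.02]
scene bar 151 [-0.043  0.989 -0.141] at grip+.05: [ 0.6361 -0.1776  0.2512] ymax -0.115
  lid slope dx,dy,off [-0.027 -0.066 -0.059] 1085
top bar 94 [-0.004  0.992 -0.127] at grip+.05: [ 0.6295 -0.1776  0.2491] ymax -0.116
  lid slope dx,dy,off [ 0.003 -0.052 -0.062] 588
```

Emit:
send_rows:
  rows: "0 -0.003 0.007 0;0 -0.006 0.015 0;0 -0.009 0.022 0;0 -0.012 0.029 0;0 -0.016 0.037 0;0 -0.019 0.044 0;0 -0.022 0.052 0;0 -0.025 0.059 0;0 -0.025 0.059 0;0 -0.025 0.059 0"

```text
clock: 30.25
tool_pos: [0.6475, -0.2293, 0.1862]
eef_rot: [0.697, 0.689, 0.133, 0.149]
contact_force: [1.2, 0.2, -0.6]
opening: 0.076
finger_force: 55.0
```

```bash
python3 pg.py .63 -.226 .22 -.5; python3 hang.py
```

```text
grip [ 0.6298 -0.2281  0.233 ] F [ 1.2  0.2 -0.6] tilt 23.0 q [ 0.16  0.67  0.28  1.85 -0.88  0.37  1.13]
t 30.25 pos [ 0.6475 -0.2293  0.1862] yawY -0.44 -> row [ 0.0078 -0.0165  0.0401] 0.0002 rows~ 1.0
grip [ 0.6298 -0.2281  0.233 ] moment [ 0.01  0.1  -0.05]
scene bar 148 [-0.042  0.993 -0.108] at grip+.05: [ 0.6346 -0.1781  0.2358] ymax -0.115
  lid slope dx,dy,off [-0.027 -0.037 -0.059] 1066
top bar 96 [ 0.018  0.999 -0.028] at grip+.05: [ 0.6292 -0.1781  0.2306] ymax -0.115
  lid slope dx,dy,off [ 0.005 -0.023 -0.062] 606
```

Emit:
send_rows:
  rows: "0 -0.0025 0.006 0;0 -0.005 0.012 0;0 -0.005 0.012 0;0 -0.005 0.012 0"

```text
clock: 30.68
tool_pos: [0.6475, -0.2293, 0.1823]
eef_rot: [0.697, 0.689, 0.133, 0.149]
contact_force: [2.7, -0.7, 0.3]
opening: 0.086
finger_force: 55.0
```

Emit:
send_rows:
  rows: "0 0 0 0"

```text
clock: 30.77
tool_pos: [0.6475, -0.2294, 0.1824]
eef_rot: [0.697, 0.689, 0.133, 0.149]
contact_force: [2.4, 0.8, 1.6]
opening: 0.081
finger_force: 55.0
```

```bash
python3 pg.py .63 -.226 .22 -.5; python3 hang.py;python3 hang.py|head -1; python3 -c "
from h import *
for i in range(4):
    eyes.snapshot('top'); print(sensors.get_state()['contact_force'].round(1),sensors.get_state()['moment'].round(2))"
```

```text
grip [ 0.6298 -0.2281  0.2292] F [2.4 0.8 1.6] tilt 23.0 q [ 0.17  0.68  0.27  1.85 -0.89  0.36  1.14]
t 30.77 pos [ 0.6475 -0.2294  0.1824] yawY -0.44 -> row [ 0.0078 -0.0114  0.0282] 0.0002 rows~ 1.0
grip [ 0.6298 -0.2281  0.2292] moment [ 0.13 -0.14 -0.04]
scene bar 144 [ 0.052  0.994 -0.093] at grip+.05: [ 0.6325 -0.1781  0.2321] ymax -0.116
  lid slope dx,dy,off [-0.026 -0.032 -0.058] 1064
top bar 97 [-0.002  0.997 -0.075] at grip+.05: [ 0.6308 -0.1781  0.2275] ymax -0.115
  lid slope dx,dy,off [-0.005 -0.024 -0.062] 592
grip [ 0.6298 -0.2281  0.2292] moment [ 0.02 -0.25 -0.07]
[2.4 0.1 0.9] [ 0.01 -0.24 -0.08]
[ 2.5 -0.5  0.9] [ 0.06 -0.21 -0.09]
[ 3.4  1.4 -0.1] [ 0.05 -0.22 -0.12]
[ 2.4 -0.7  2. ] [ 0.04 -0.17 -0.09]
```

Emit:
send_rows:
  rows: "0 0.004 -0.001 0;0 0.008 -0.0015 0;0 0.012 -0.002 0;0 0.012 -0.002 0;0 0.012 -0.002 0"

```text
clock: 31.58
tool_pos: [0.6496, -0.2293, 0.1837]
eef_rot: [0.697, 0.689, 0.132, 0.148]
contact_force: [-0.1, -1.5, 1.3]
opening: 0.085
finger_force: 55.0
```

```bash
python3 -c "
from h import *
a=[]
for i in range(5):
    eyes.snapshot('top'); s=sensors.get_state(); a.append(np.r_[s['contact_force'],s['moment']])
print(np.mean(a,0).round(2))"; python3 hang.py
```

```text
[-1.35  0.05  0.33  0.02  0.54  0.04]
grip [ 0.6321 -0.2281  0.2306] moment [0.   0.61 0.03]
scene bar 149 [ 0.026  0.988 -0.15 ] at grip+.05: [ 0.6338 -0.1781  0.2322] ymax -0.115
  lid slope dx,dy,off [-0.03  -0.029 -0.059] 1058
top bar 76 [-0.047  0.994 -0.101] at grip+.05: [ 0.6324 -0.1781  0.2309] ymax -0.114
  lid slope dx,dy,off [ 0.001 -0.014 -0.062] 612
```

Emit:
send_rows:
  rows: "0 -0.0025 0 0;0 -0.0025 0 0;0 -0.0025 0 0"
  force: 10

```text
clock: 32.18
tool_pos: [0.6501, -0.2294, 0.1841]
eef_rot: [0.697, 0.689, 0.133, 0.149]
contact_force: [0.4, -0.6, -0.2]
opening: 0.098
finger_force: 10.0
```

Emit:
send_rows:
  rows: "0 0 0 0;0 0 0 0;0 0 0 0;0 0 0 0;0 0 0 0;0 0 0 0;0 0 0 0;0 0 0 0"
  jaw: 0.3

```text
clock: 32.85
tool_pos: [0.6495, -0.2293, 0.1838]
eef_rot: [0.697, 0.689, 0.133, 0.148]
contact_force: [0.7, -0.2, 0.3]
opening: 0.352
finger_force: 0.0
```

```bash
python3 st.py; python3 hang.py; python3 hang.py
```

```text
32.85 [ 0.6495 -0.2293  0.1838] [ 0.162  0.68   0.277  1.845 -0.885  0.367  1.127] [ 0.7 -0.2  0.3]
[[0.016, 0.921, 0.389], [1.0, -0.007, -0.024], [-0.02, 0.39, -0.921]] tilt 22.96
grip [ 0.6319 -0.2281  0.2306] moment [0.   0.34 0.01]
scene bar 153 [ 0.022  1.    -0.023] at grip+.05: [ 0.6337 -0.1781  0.2318] ymax -0.115
  lid slope dx,dy,off [-0.005 -0.005 -0.059] 1055
top bar 78 [ 0.002  0.997 -0.081] at grip+.05: [ 0.6311 -0.1781  0.2309] ymax -0.114
  lid slope dx,dy,off [ 0.056  0.007 -0.062] 610
grip [ 0.6319 -0.2281  0.2306] moment [ 0.01  0.29 -0.02]
scene bar 151 [ 0.031  0.999 -0.035] at grip+.05: [ 0.6333 -0.1781  0.2306] ymax -0.115
  lid slope dx,dy,off [-0.011  0.002 -0.06 ] 1118
top bar 84 [ 0.023  0.999 -0.03 ] at grip+.05: [ 0.6319 -0.1781  0.2306] ymax -0.114
  lid slope dx,dy,off [ 0.079  0.011 -0.063] 648
```

Emit:
send_rows:
  rows: "0 0 -0.01 0;0 0 -0.03 0;0 0 -0.06 0;0 0 -0.1 0;0 0 -0.14 0;0 0 -0.16 0;0 -0.06 -0.185 0;0 -0.14 -0.22 0;0 -0.24 -0.262 0;0 -0.34 -0.305 0"

```text
clock: 33.88
tool_pos: [0.5191, -0.2261, 0.229]
eef_rot: [0.697, 0.689, 0.132, 0.149]
contact_force: [-0.7, -1.1, -0.3]
opening: 0.351
finger_force: 0.0
```

```bash
python3 st.py
```

```text
33.8833 [ 0.5191 -0.2261  0.229 ] [ 0.291  0.466  0.186  2.124 -0.914  0.288  1.28 ] [-0.7 -1.1 -0.3]
[[0.015, 0.921, 0.39], [1.0, -0.005, -0.025], [-0.021, 0.39, -0.92]] tilt 23.02
```

Emit:
send_rows:
  rows: "0 -0.1 -0.042 0;0 -0.2 -0.085 0;0 -0.3 -0.127 0;0 -0.4 -0.17 0;0 -0.4 -0.17 0;0 -0.4 -0.17 0"

```text
clock: 34.38
tool_pos: [0.3872, -0.2261, 0.2291]
eef_rot: [0.699, 0.687, 0.132, 0.149]
contact_force: [0.4, -0.8, -0.2]
opening: 0.352
finger_force: 0.0
```

```bash
python3 st.py
python3 - <<'E'
from h import *
import time
for k in range(2):
  for n in ("scene","top"):
    c=cal(n); p,d=eyes.snapshot(n); w=cloud(n,d,c); hs=cv2.cvtColor(p,cv2.COLOR_RGB2HSV)
    q=w[(hs[...,1]<60)&(hs[...,2]>110)&(d>0)]; q=q[(abs(q[:,0]-.632)<.07)&(abs(q[:,1]+.18)<.11)]
    l=q[(q[:,2]>.155)&(q[:,2]<.185)]; A=np.c_[l[:,:2]-[.632,-.18],np.ones(len(l))]; kk=np.linalg.lstsq(A,l[:,2],rcond=None)[0]
    r=cv2.minAreaRect(l[:,:2].astype(np.float32)); b=q[(q[:,2]>.215)&(q[:,2]<.245)&(abs(q[:,1]+.18)>.015)]
    print(n,"lid",kk.round(3),np.round(r[0],3),np.round(r[1],3),round(r[2],1),"bar",len(b),np.percentile(b,[2,50,98],axis=0).round(3).tolist())
    if n=="scene": cv2.imwrite("pics/hk2.png",cv2.resize(p[60:290,90:330],(626,600),interpolation=2)[...,::-1])
E
```

```text
34.3833 [ 0.3872 -0.2261  0.2291] [ 0.767  0.345 -0.258  2.384 -0.969  0.111  1.471] [ 0.4 -0.8 -0.2]
[[0.022, 0.921, 0.389], [1.0, -0.013, -0.027], [-0.02, 0.39, -0.921]] tilt 22.97
scene lid [-0.028  0.011  0.17 ] [ 0.634 -0.181] [0.171 0.089] 86.6 bar 117 [[0.629, -0.249, 0.217], [0.634, -0.163, 0.231], [0.638, -0.115, 0.236]]
top lid [0.051 0.026 0.169] [ 0.63  -0.181] [0.17  0.085] 88.3 bar 85 [[0.625, -0.25, 0.221], [0.631, -0.163, 0.23], [0.637, -0.114, 0.236]]
scene lid [-0.025  0.011  0.17 ] [ 0.635 -0.181] [0.171 0.087] 88.2 bar 115 [[0.628, -0.251, 0.217], [0.634, -0.164, 0.231], [0.638, -0.115, 0.236]]
top lid [0.051 0.028 0.169] [ 0.631 -0.182] [0.17  0.086] 88.4 bar 85 [[0.626, -0.249, 0.218], [0.631, -0.165, 0.23], [0.637, -0.116, 0.237]]
```

View pics/hk2.png

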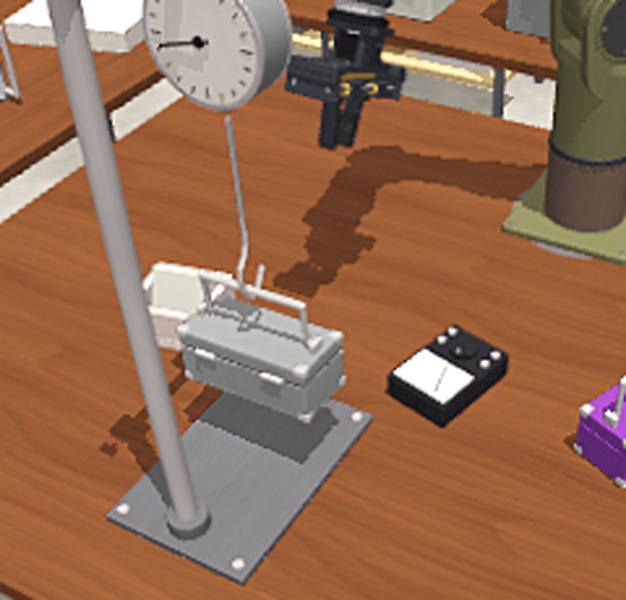

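The case hangs level from the hook in the middle of its bar, the dial reads the load, and the gripper is clear. I'll let it settle briefly and hand in.

Emit:
send_rows:
  rows: "0 0 0 0;0 0 0 0;0 0 0 0;0 0 0 0;0 0 0 0;0 0 0 0;0 0 0 0;0 0 0 0;0 0 0 0;0 0 0 0"

```text
clock: 35.42
tool_pos: [0.3896, -0.2243, 0.2285]
eef_rot: [0.697, 0.689, 0.133, 0.148]
contact_force: [-0.3, 0.0, -1.0]
opening: 0.346
finger_force: 0.0
```

Emit:
send_rows:
  rows: "0 0 0 0;0 0 0 0;0 0 0 0;0 0 0 0;0 0 0 0;0 0 0 0;0 0 0 0;0 0 0 0;0 0 0 0;0 0 0 0"

```text
clock: 36.25
tool_pos: [0.3896, -0.2243, 0.2285]
eef_rot: [0.697, 0.689, 0.133, 0.148]
contact_force: [-0.6, -0.0, -0.8]
opening: 0.35
finger_force: 0.0
```

```bash
python3 -c "
from plant import finish_job
print(finish_job())"
```

```text
the job is handed in; nothing more can be done
None
```

The grey case hangs level and free in the scale's hook, about 2 mm off the middle of its bar. I handed the job in at 36 s. On the way, a mis-set push tipped the case onto its edge (up to 68 N at the wrist), a first lift of its handle tipped it again, and a fingertip later pressed the bar with 20 N. The case settled upright each time.

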